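# Set up the wax warmer and switch it to setting 4

## Robot

A 6-joint arm with a two-finger parallel gripper is mounted at the origin on the work surface. World frame = base frame: x ahead of the robot, y to its left, z up, the work surface at z = 0. Lengths are in mm, angles in degrees, forces in N, time in s.
With the tool pointing down it reaches from about 350 to 850 mm from the base axis. Payload 8.1 kg.
Tool frame: the origin (TCP) lies on the front face of the gripper's body, between the roots of the fingers; the fingertips stand r.finger_overhang ahead of it and the grasp point (between the pads) lies 54 mm ahead of it (r.finger_overhang is the distance from the TCP to the fingertips, in mm); y points along the fingers, z is the direction in which the jaws open and shut, and the axes are right-handed (so a half turn about y gives the same grasp; the last joint's range is limited). The gripper opens to 85 mm and grips with 20 to 120 N. Pads are 22 mm wide; open, the fingers measure 114 mm over their backs; the gripper's body (76 mm by 85 mm) begins 54 mm behind the grasp point. The pads swing forward as they close: fully open they stand 13 mm farther back than shut.
Start: joints at [69.248, 7.471, 85.268, -0, 87.261, -4.893], TCP at [163.945, 577.172, 303.892] pointing down, gripper open.
Joint ranges: [-169.43, 169.43], [-51.17, 129.36], [1.28, 143.12], [-76.62, 256.62], [0, 156.53], [-152.29, 152.29]. Speed limits (degrees/s): [136.94, 136.94, 159.86, 180, 180, 180].

## Interface

Orientations are given as [roll, pitch, yaw] about the fixed x, y, z axes, in that order (R = Rz(yaw) Ry(pitch) Rx(roll)).
In Python, from bench import r gives the robot as it stands. The module is installed in compiled form; this text tells all that it offers.
- The arm moves only by the tool arm_command, never from a script. Its argument "increments" is a list of rows, each a list of 6 numbers: the shift along the tool's x, y, z in m, then the turn, a rotation vector about the tool's x, y, z in rad. In form: [[tx, ty, tz, wx, wy, wz], ...]. A call has exactly 10 rows; each row is the pose to reach, as a shift and turn from the pose commanded when the call began, along the tool's axes at that moment; what a row does not reach only later rows make up. A row lasts 1/8 s, in which the tool goes at most 62.5 mm and 10.7 degrees, less where a joint would pass 70% of its speed; a pose out of reach is approached as far as the arm can. A call with a gripper value outside its range is refused whole. "jaw" is the gripper's target within -1 to 1 (shut at 1, half-way at 0, fully open at -1), set as the call begins (left out, the last holds). The fingers move at their own pace and stop on an object; "force" is the grip in N (left out, the last holds). Time passes only in rows, so rows that repeat a pose let the fingers close, or fill a call up. It gives the time, the measured TCP pose, the force and the opening at its end, in the units of the state.
- r.sense(): the state, without advancing time (a new reading comes with each control period).
- r.snapshot(name): name is "side" or "top" or "wrist"; returns the picture (480x640x3 uint8, red, green, blue); there is no depth.
- r.camera_model(name): a dict with "intrinsics" (3x3 intrinsics, pixels), "distortion" ([k1, k2, p1, p2, k3] as OpenCV has them; the pictures are not rectified), "cam_to_world" (4x4, takes a point from camera to world coordinates). Camera axes: x right, y down, z forward; pixel columns grow to the right and rows downward; lengths in mm; the calibration is good to about 2 mm. A picture is of the moment at which its call begins: read the wrist's pose just before it. camera_model takes no time and is no camera call; for the wrist camera it gives the pose at the moment of the call.
- r.hand_in(): hands the job in, once; it reports no verdict.
Trained networks look in the newest picture that a camera, given by its name, has taken for a name from the list of things; names that differ only in an ending like _2 or _b are one class to them, and where a whole thing is asked for, a point or a joint stands for the part that bears it (a point fixed in the world has none). Each returns a list of dicts, best first, with "conf" (0 to 1); they miss things now and then, are a little off and sometimes report something else, mostly with a low value. They report only what shows in the picture. A call takes as long as a camera call. They do not tell look-alikes from the thing itself.
- r.trace(camera, target): "mask" (480x640 bool, what is visible of it) and "position" ([column, row] in pixels, amid what is visible of it).
- r.spot_point(camera, target): "position" ([column, row] in pixels: a listed point, or the origin of a listed thing).
The state is a dict: "time": time; "joint_pos": joint angles; "qd": joint speeds; "joint_efforts": joint torques, N m; "tool_pos": TCP position; "tcp_rot": TCP orientation; "ft_force": force on the tool from outside, world axes, zero at the start; "wrist_torque": the same for the moment, N m; "finger_gap": finger opening in mm.
Only numpy, scipy, OpenCV 4.12 (cv2) and the standard library are available. Lean on these libraries where they do the work, as an engineer would, in place of code of your own. Each camera call takes 0.05 s, during which the arm holds its last target.

## Task

Get the twin wax warmer ready for the painting class: lift the narrow steel pot out of the wide one and stand each upright on the round plate of its own size, narrow pot on the smaller plate and wide pot on the larger, fully on the plate and set down gently, not dropped. Switch the warmer on: push the black selector knob in against its spring to free it from off, turn it clockwise to setting 4 (the fourth bar after the off ring) and let it click home there and spring back out. Never tip a pot over, and leave everything else on the table where it is.

Things in the scene. Friction and masses are not known exactly. Their poses are not given: they have to be found in the camera images.
- warmer: twin wax warmer, white housing 260 mm wide (its y) and 215 mm deep (its x, -110 to +105 mm), fixed; origin under it at table height, z up, x points away from its sloping front. The deck, x from -20 to +105 mm, is 72 mm high and carries two round dark plates 6 mm proud. The front is a panel sloping at 25 degrees, from 30 mm height at x = -110 mm up to 72 mm at x = -20 mm
- dial (a point): where the knob's axis leaves the panel: warmer x = -65, y = 0 mm, height 51 mm; z out of the panel, leaning 25 degrees from vertical to the warmer's -x; x up the slope. Flat black marks ring the knob at 31 to 45 mm radius: off is a hollow ring at the top of the slope (+x), then clockwise every 36 degrees six bars, ever longer, for settings 1 to 6. Nothing tall stands around the knob
- wide_plate (a point): centre of the top of the larger plate, 110 mm across, 78 mm above the table (warmer x = 43, y = +62 mm); z up
- narrow_plate (a point): centre of the top of the smaller plate, 84 mm across, 78 mm above the table (warmer x = 43, y = -75 mm); z up
- knob_grip (a point): point to grip the black selector knob: on its axis, 8 mm below its top, 35 mm out from the panel (when not pushed in). Turns with the knob: z out of the panel along the axis, x towards its white pointer line. Round, 36 mm across and 30 mm high, on a flange 48 mm across and 4 mm thick, whose top is 22 mm below this point. It slips in a light grip: about 60 N holds it; check how far it has turned
- selector (a joint): knob angle, rad: 0 at off (pointer up the slope), growing clockwise seen from outside; spring detents at 0, 0.628, 1.257, 1.885, 2.513 (setting 4), 3.142, 3.770 (end). Passing one takes about 0.23 N m; let go, it snaps to the nearest. At off it is locked (gives 0.05 rad): turn it pushed in until past 0.55; beyond that pushed in or not
- selector_press (a joint): how far the knob is pushed in along its axis, m: 0 out, 0.007 fully in against a firm stop; the return spring takes 10 N to start and 16 N fully in; the lock frees at about 0.005 to 0.0055
- wide_pot: wide steel pot, a plain straight-sided open cylinder 66 mm across, 70 mm tall, wall 3 mm, floor 4 mm thick, about 150 g (0.7 to 1.4 times that); origin at the centre of its underside; starts upright on the table, left or right of the warmer
- narrow_pot: narrow steel pot, a plain straight-sided open cylinder 52 mm across, 104 mm tall, wall 3 mm, about 140 g (0.7 to 1.4 times that); origin at the centre of its underside; starts standing loosely inside the wide pot on its floor, and sticks out 38 mm above the wide pot's rim
- brush_tumbler: steel tumbler of paint brushes, 68 mm across at the rim, 85 mm tall (195 mm with the brushes); origin at the centre of its underside; not to be moved
- jar_a: small paint jar with a white cap, 32 mm across, 52 mm tall; origin at the centre of its underside; not to be moved
- jar_b: small paint jar with a white cap, 32 mm across, 52 mm tall; origin at the centre of its underside; not to be moved
- jar_c: small paint jar with a white cap, 32 mm across, 52 mm tall; origin at the centre of its underside; not to be moved
- jar_d: small paint jar with a white cap, 32 mm across, 52 mm tall; origin at the centre of its underside; not to be moved
- water_bottle: clear water bottle, 64 mm across, 190 mm tall; origin at the centre of its underside; not to be moved
- phone: phone lying flat, 74 x 150 x 9 mm; origin at the centre of its underside; not to be moved
There are look-alikes about, which are no part of the job. Leave any pink or purple look-alike of the wide_pot alone. What is shaped like the narrow_pot but green or pink is not meant.

How it is judged (in metres and radians):
At the end, for the whole second after the job is handed in: Selector at rest in detent 4 (2.513 rad within 0.15) and sprung back out (under 1.5 mm in); narrow pot still and upright (within 0.06 rad) on the smaller plate within 16 mm of its centre, wide pot likewise on the larger plate within 22 mm; undersides on the plates within 3 mm (value of joint selector between 2.363 and 2.663 rad and value of joint selector_press below 0.0015 m and velocity of joint selector between -0.05 and 0.05 rad/s and horizontal distance between narrow_pot and narrow_plate below 0.016 m and z of narrow_pot in the frame of narrow_plate between -0.003 and 0.003 m and angle between each of narrow_pot, wide_pot's own z axis and vertical below 0.06 rad and linear speed of each of narrow_pot, wide_pot below 0.01 m/s and horizontal distance between wide_pot and wide_plate below 0.022 m and z of wide_pot in the frame of wide_plate between -0.003 and 0.003 m); the robot touches nothing.
It fails at once if a pot dropped or slammed on its plate (faster than 0.35 m/s within 12 mm above it) ((horizontal distance between narrow_pot and narrow_plate below 0.05 m and z of narrow_pot in the frame of narrow_plate below 0.012 m and linear speed of narrow_pot above 0.35 m/s) or (horizontal distance between wide_pot and wide_plate below 0.05 m and z of wide_pot in the frame of wide_plate below 0.012 m and linear speed of wide_pot above 0.35 m/s)).
It fails at once if a pot tipped over (more than 0.8 rad) (angle between any of narrow_pot, wide_pot's own z axis and vertical above 0.8 rad).
It fails at once if another thing on the table shifted by more than 30 mm (distance of any of brush_tumbler, jar_a, jar_b, jar_c, jar_d, water_bottle, phone from where it was at the start of the episode above 0.03 m).
It also fails if it takes over 72 s, if anything falls off the work surface, if the arm or the gripper's body presses on something with over 40 N, if the wrist force passes 120 N, or if a joint passes its speed limit or range.

## Working session

There is one attempt and no reset: what is moved stays moved. The work goes in short steps, Python scripts to look and compute and a tool call to move; the robot and the scene stay as the last step left them, time stands still between calls to the robot, and variables do not carry over. Pictures are saved under pics/ and viewed, and the job is handed in when it is done.

Besides the shell and the picture viewer there is one more tool, called by a JSON object that holds its "fn" and its "kwargs", one argument or row to a line. arm_command: Moves the arm, as the interface text tells. Its arguments: {"type":"object","properties":{"increments":{"type":"array","items":{"type":"array","items":{"type":"number"}}},"jaw":{"type":"number"},"force":{"type":"number"}},"required":["increments"]}

```bash
mkdir -p pics; cat > h.py <<'E'
import numpy as np, cv2
from bench import r
def snap(n,f):
    im=r.snapshot(n); cv2.imwrite('pics/'+f+'.png',im[:,:,::-1]); return im
E
python3 - <<'E'
from h import *
snap('top','top0'); snap('side','side0')
print(r.sense(), r.finger_overhang)
for n in ('top','side','wrist'):
    m=r.camera_model(n); print(n,np.round(m['intrinsics'],1).tolist(),m['distortion'],np.round(m['cam_to_world'],3).tolist())
E
```

```text
{'time': 0.1, 'joint_pos': array([ 6.92485182e+01,  7.51165906e+00,  8.53244016e+01, -1.13621153e-03,
        8.72605432e+01, -4.89394577e+00]), 'qd': array([ 0.01766777, -0.09319539, -0.18186216,  0.07091985, -0.02401303,
        0.09321864]), 'joint_efforts': array([ 1.41901626e-03, -5.70950782e+01, -5.01942194e+01, -1.56109140e-04,
        8.24323244e-03, -1.73317829e-05]), 'tool_pos': array([163.80668591, 576.81436722, 302.92701229]), 'tcp_rot': array([-9.00963484e+01,  7.11073968e-03, -1.58574867e+01]), 'ft_force': array([-0.84427738, -0.45826075,  0.33014471]), 'wrist_torque': array([ 0.01163092, -0.02763792, -0.00201068]), 'finger_gap': 85.54511633301938} 72.6
top [[602.0, 0.0, 323.3], [0.0, 602.0, 239.2], [0.0, 0.0, 1.0]] [0.0256292 0.        0.        0.        0.       ] [[0.015, -0.995, 0.103, 328.509], [-1.0, -0.016, -0.008, -16.078], [0.009, -0.103, -0.995, 1644.394], [0.0, 0.0, 0.0, 1.0]]
side [[443.4, 0.0, 325.0], [0.0, 443.4, 243.6], [0.0, 0.0, 1.0]] [0.01062902 0.         0.         0.         0.        ] [[0.974, -0.151, 0.17, 329.853], [-0.227, -0.697, 0.681, -701.873], [0.016, -0.701, -0.713, 777.7], [0.0, 0.0, 0.0, 1.0]]
wrist [[342.2, 0.0, 322.8], [0.0, 342.2, 233.2], [0.0, 0.0, 1.0]] [-0.00217988  0.          0.          0.          0.        ] [[0.274, 0.919, 0.282, 92.556], [0.962, -0.262, -0.081, 597.403], [-0.0, 0.293, -0.956, 373.586], [0.0, 0.0, 0.0, 1.0]]
```

View pics/top0.png

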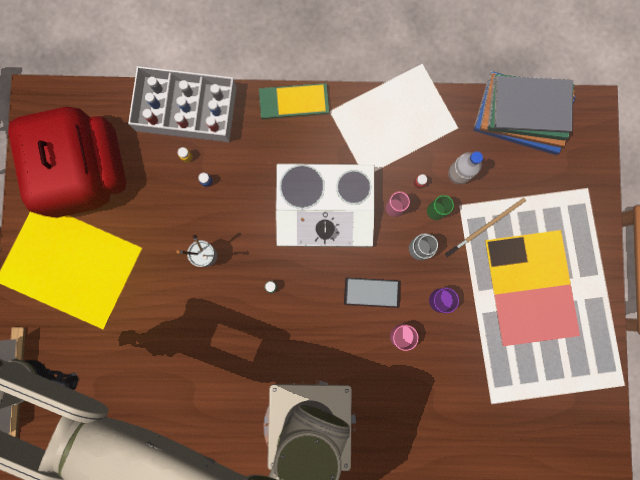

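View pics/side0.png

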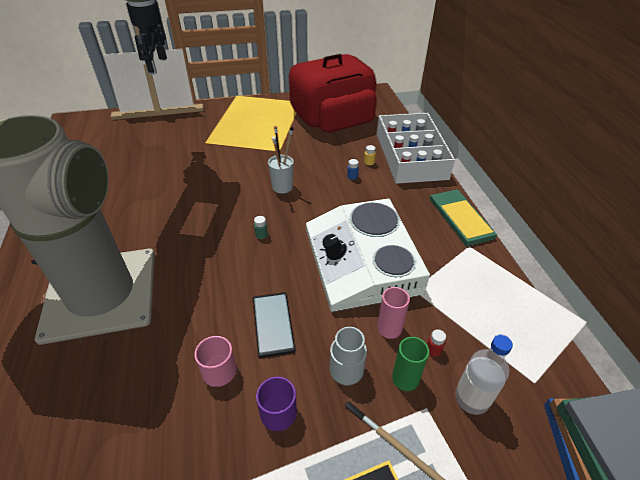

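The top view shows the nested steel pots at (424,246), the warmer around (325,205) with its plates at (302,186) and (354,186), and the knob at (325,229). A pink narrow look-alike (399,203) stands next to the pots, with a green one at (441,207).

```bash
cat >> h.py <<'E'
def ray(cam,uv,m=None):
    m=m or r.camera_model(cam); K=np.array(m['intrinsics']);d=np.array(m['distortion']);T=np.array(m['cam_to_world'])
    p=cv2.undistortPoints(np.array([[uv]],float),K,d)[0,0]
    return T[:3,3],T[:3,:3]@np.array([p[0],p[1],1])
def onz(cam,uv,z,m=None):
    o,d=ray(cam,uv,m); return o+d*(z-o[2])/d[2]
def proj(cam,P,m=None):
    m=m or r.camera_model(cam);T=np.linalg.inv(np.array(m['cam_to_world']))
    return cv2.projectPoints(np.array(P,float).reshape(-1,3),cv2.Rodrigues(T[:3,:3])[0],T[:3,3],np.array(m['intrinsics']),np.array(m['distortion']))[0].reshape(-1,2)
def tri(rays):
    A=np.zeros((3,3));b=np.zeros(3)
    for o,d in rays:
        d=d/np.linalg.norm(d);M=np.eye(3)-np.outer(d,d);A+=M;b+=M@o
    return np.linalg.solve(A,b)
E
python3 - <<'E'
from h import *
hz={'wide_plate':78,'narrow_plate':78,'dial':51,'warmer':0,'wide_pot':0,'narrow_pot':4,'knob_grip':83,'jar_a':0,'water_bottle':0,'phone':0,'brush_tumbler':0}
r.snapshot('top');r.snapshot('side')
for c in('top','side'):
  for n,z in hz.items():
    for q in r.spot_point(c,n):
        print(c,n,round(q['conf'],2),np.round(q['position'],1),np.round(onz(c,q['position'],z)[:2],1))
E
```

```text
top wide_plate 0.75 [304.5 185.8] [631.6  23.4]
top wide_plate 0.35 [208.  254.8] [445.1 271. ]
top narrow_plate 0.61 [351.9 183. ] [ 641.2 -101.7]
top dial 0.77 [324.8 227. ] [526.3 -32.1]
top dial 0.18 [420.1 252.2] [ 462.9 -286.3]
top warmer 0.72 [323.5 208.2] [584.8 -28.2]
top wide_pot 0.76 [445.1 299.9] [ 338.1 -362.7]
top wide_pot 0.66 [402.6 334.7] [ 242.8 -247.1]
top wide_pot 0.54 [419.7 249.9] [ 473.5 -293.9]
top narrow_pot 0.63 [395.1 206. ] [ 593.5 -225.5]
top narrow_pot 0.59 [435.3 209.9] [ 584.5 -336.3]
top knob_grip 0.47 [327.8 233.1] [506.4 -39.8]
top jar_a 0.7 [420.9 184.3] [ 656.2 -297.4]
top jar_a 0.62 [272.1 283. ] [376.7 108.6]
top jar_a 0.61 [325.7 232.1] [518.5 -35.3]
top jar_a 0.47 [211.1 182.3] [652.  283.7]
top jar_a 0.43 [184.9 157.7] [719.9 358.3]
top water_bottle 0.82 [459.9 172.7] [ 690.6 -405.8]
top phone 0.62 [373.6 295.2] [ 347.8 -168.1]
top phone 0.26 [184.7 158.7] [717.1 358.8]
top brush_tumbler 0.58 [203.7 252.1] [458.1 297.3]
side wide_plate 0.8 [375.4 220.9] [629.  14.]
side narrow_plate 0.87 [392.1 258.7] [ 627.5 -108.4]
side dial 0.93 [336.2 251.8] [522.2 -38.4]
side warmer 0.68 [363.8 261.2] [592.2 -35.6]
side wide_pot 0.87 [281.  409.9] [ 343.5 -349.7]
side wide_pot 0.86 [347.9 369.1] [ 481.7 -298.6]
side wide_pot 0.75 [219.8 368.3] [ 242.2 -243.1]
side wide_pot 0.64 [374.4 217.1] [664.2 108.5]
side wide_pot 0.28 [260.1 234.4] [364.  106.8]
side narrow_pot 0.85 [389.9 326.4] [ 591.4 -225.9]
side narrow_pot 0.69 [349.2 367.6] [ 484.2 -298.1]
side narrow_pot 0.64 [405.6 379.8] [ 581.3 -345.7]
side jar_a 0.76 [351.3 175.6] [652.9 294.5]
side jar_a 0.76 [259.4 234.2] [362.4 107.9]
side jar_a 0.67 [433.9 349.4] [ 661.1 -294.3]
side jar_a 0.53 [369.6 161.1] [726.4 352.9]
side water_bottle 0.94 [471.5 397.7] [ 688.8 -403.7]
side phone 0.95 [271.7 324.2] [ 353.6 -164.9]
side brush_tumbler 0.72 [280.6 184.3] [446.2 296.5]
side brush_tumbler 0.3 [257.5 237. ] [356.5  99. ]
```

```bash
cat >> h.py <<'E'
import json,os
from scipy.spatial.transform import Rotation as Ro
def E(rpy): return Ro.from_euler('xyz',rpy,degrees=True)
def getc():
    if os.path.exists('cmd.json'):
        c=json.load(open('cmd.json'));return np.array(c['p']),Ro.from_quat(c['q'])
    return np.array([163.945,577.172,303.892]),E([-90,0,-15.859])
def setc(p,R): json.dump({'p':list(map(float,p)),'q':R.as_quat().tolist()},open('cmd.json','w'))
def sent(row):
    "apply the last row that was sent"
    p,R=getc();row=np.array(row,float)
    p=p+R.apply(row[:3]*1000);R=R*Ro.from_rotvec(row[3:]);setc(p,R)
def prof(n,lin=False):
    t=np.arange(1,n+1)/n
    return t if lin else (lambda a:np.where(t<a,t*t/(2*a*(1-a)),np.where(t>1-a,1-(1-t)**2/(2*a*(1-a)),(t-a/2)/(1-a))))(0.25)
def plan(wps,nr,dec=3):
    """wps: list of (pos mm, Rot) ; nr: rows for each leg; total must be 10k. prints per call rows"""
    p,R=getc();poses=[]
    cp,cR=p,R
    for (q,Q),n in zip(wps,nr):
        q=np.array(q,float);rv=(cR.inv()*Q).as_rotvec()
        for s in prof(n): poses.append((cp+(q-cp)*s,cR*Ro.from_rotvec(rv*s)))
        cp,cR=q,Q
    while len(poses)%10: poses.append(poses[-1])
    b,B=p,R
    prev=p;mx=0
    for q,_ in poses: mx=max(mx,np.linalg.norm(q-prev));prev=q
    print('max step mm',round(mx,1))
    for k in range(0,len(poses),10):
        rows=[]
        for q,Q in poses[k:k+10]:
            rows.append([round(float(v),dec)+0.0 for v in B.inv().apply(q-b)/1000]+[round(float(v),3)+0.0 for v in (B.inv()*Q).as_rotvec()])
        print(json.dumps(rows))
        l=np.array(rows[-1]);b=b+B.apply(l[:3]*1000);B=B*Ro.from_rotvec(l[3:])
E
python3 - <<'E'
from h import *
plan([([500,-150,350],E([-90,0,0]))],[19])
E
```

```text
max step mm 56.3
[[0.004, 0.0, -0.004, 0.0, -0.002, 0.0], [0.015, -0.001, -0.018, 0.0, -0.008, 0.0], [0.035, -0.003, -0.04, 0.0, -0.018, 0.0], [0.062, -0.005, -0.072, 0.0, -0.033, 0.0], [0.096, -0.008, -0.112, 0.0, -0.051, 0.0], [0.133, -0.012, -0.155, 0.0, -0.07, 0.0], [0.169, -0.015, -0.197, 0.0, -0.09, 0.0], [0.206, -0.018, -0.24, 0.0, -0.109, 0.0], [0.243, -0.021, -0.283, 0.0, -0.129, 0.0], [0.279, -0.025, -0.325, 0.0, -0.148, 0.0]]
[[0.03, -0.003, -0.048, 0.0, -0.02, 0.0], [0.06, -0.006, -0.095, 0.0, -0.039, 0.0], [0.09, -0.009, -0.143, 0.0, -0.058, 0.0], [0.12, -0.013, -0.191, 0.0, -0.078, 0.0], [0.148, -0.016, -0.235, 0.0, -0.096, 0.0], [0.17, -0.018, -0.27, 0.0, -0.11, 0.0], [0.186, -0.02, -0.295, 0.0, -0.121, 0.0], [0.195, -0.021, -0.31, 0.0, -0.127, 0.0], [0.199, -0.021, -0.315, 0.0, -0.129, 0.0], [0.199, -0.021, -0.315, 0.0, -0.129, 0.0]]
```

{"fn": "arm_command", "kwargs": {
  "increments": [
    [0.004,0,-0.004,0,-0.002,0],
    [0.015,-0.001,-0.018,0,-0.008,0],
    [0.035,-0.003,-0.04,0,-0.018,0],
    [0.062,-0.005,-0.072,0,-0.033,0],
    [0.096,-0.008,-0.112,0,-0.051,0],
    [0.133,-0.012,-0.155,0,-0.07,0],
    [0.169,-0.015,-0.197,0,-0.09,0],
    [0.206,-0.018,-0.24,0,-0.109,0],
    [0.243,-0.021,-0.283,0,-0.129,0],
    [0.279,-0.025,-0.325,0,-0.148,0]
  ],
  "jaw": -1
}}

```text
time: 2.55
tool_pos: [343.8, 186.4, 329.1]
tcp_rot: [-90.0, -0.1, -7.3]
ft_force: [0.6, -0.0, -1.1]
finger_gap: 85.4
```

{"fn": "arm_command", "kwargs": {
  "increments": [
    [0.03,-0.003,-0.048,0,-0.02,0],
    [0.06,-0.006,-0.095,0,-0.039,0],
    [0.09,-0.009,-0.143,0,-0.058,0],
    [0.12,-0.013,-0.191,0,-0.078,0],
    [0.148,-0.016,-0.235,0,-0.096,0],
    [0.17,-0.018,-0.27,0,-0.11,0],
    [0.186,-0.02,-0.295,0,-0.121,0],
    [0.195,-0.021,-0.31,0,-0.127,0],
    [0.199,-0.021,-0.315,0,-0.129,0],
    [0.199,-0.021,-0.315,0,-0.129,0]
  ]
}}

```text
time: 3.8
tool_pos: [500.3, -149.2, 349.8]
tcp_rot: [-90.0, 0.0, 0.0]
ft_force: [-0.5, 0.5, 0.0]
finger_gap: 85.3
```

```bash
python3 - <<'E'
from h import *
sent([0.279, -0.025, -0.325, 0, -0.148, 0]);sent([0.199, -0.021, -0.315, 0, -0.129, 0]);print(getc()[0],getc()[1].as_euler('xyz',degrees=True))
s=r.sense();print(s['tool_pos'],s['tcp_rot'],s['joint_pos'])
m=r.camera_model('wrist');json.dump({k:np.array(v).tolist() for k,v in m.items()},open('w1.json','w'))
snap('wrist','w1')
hz={'wide_plate':78,'narrow_plate':78,'dial':51,'wide_pot':0,'narrow_pot':4,'knob_grip':83,'warmer':0}
for n,z in hz.items():
    for q in r.spot_point('wrist',n):
        print(n,round(q['conf'],2),np.round(q['position'],1),np.round(onz('wrist',q['position'],z,m)[:2],1))
E
```

```text
[ 500.40689516 -149.65002382  349.892     ] [-9.00000000e+01  0.00000000e+00  1.19309251e-02]
[ 500.30955541 -149.19367827  349.80590979] [-8.99813911e+01  1.58221042e-02  2.08240008e-02] [-2.22390311e+01 -5.51109948e+00  9.36389601e+01  1.12346874e-02
  9.18938315e+01 -1.12259483e+02]
wide_plate 0.75 [481.9 318.8] [633.2  31.9]
narrow_plate 0.57 [360.9 320. ] [ 634.5 -105.5]
dial 0.97 [427.7 220.9] [525.3 -31.4]
dial 0.27 [308.5  63.4] [ 365.4 -162.6]
wide_pot 0.95 [140.6  44.5] [ 337.9 -348.9]
wide_pot 0.82 [199.3 175.7] [ 481.6 -299.5]
narrow_pot 0.94 [266.6 261.2] [ 592.2 -222.1]
narrow_pot 0.87 [180.1 253.1] [ 580.8 -333.6]
narrow_pot 0.67 [200.5 176.1] [ 481.5 -296.7]
knob_grip 0.76 [440. 212.] [507.4 -30. ]
knob_grip 0.24 [361.1 322.4] [ 634.5 -105.9]
warmer 0.91 [412.3 258.7] [590.5 -30.9]
```

View pics/w1.png

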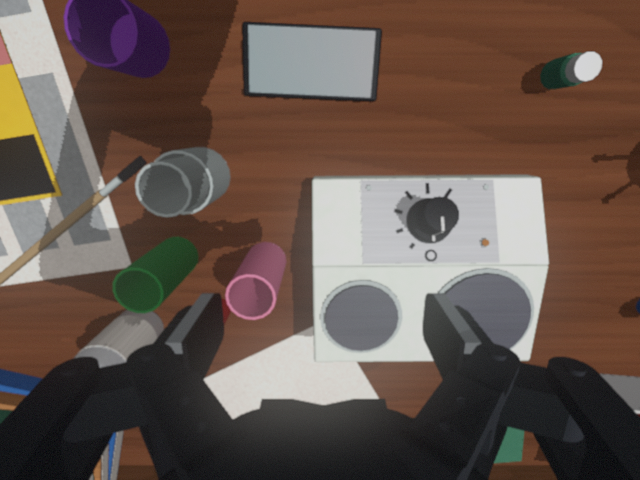

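The wrist view shows the warmer almost square to the world axes, with its front corners at (313,177) and (541,177), the crease at (314,265) to (548,264), and the off ring at (431,255). The nested pots' rims are near (165,190), with clear space around them.

```bash
python3 - <<'E'
from h import *
from scipy.optimize import least_squares
m=json.load(open('w1.json'))
c,s=np.cos(np.radians(25)),np.sin(np.radians(25))
def dial(u,v): # u up slope, v = left(+y)
    return [-65+u*c, v, 51+u*s]
def ringpt(rad,deg): # clockwise from outside, from up slope; looking from outside w/ up slope up, right = -y
    a=np.radians(deg);return dial(rad*np.cos(a),-rad*np.sin(a))
F=[([-110,-130,30],(313,178)),([-110,130,30],(541,178)),([-20,-130,72],(314,266)),([-20,130,72],(548,264)),([105,-130,72],(315,360)),(ringpt(38,0),(431,255)),([43,-75,78],(361,316))]
P=np.array([f[0] for f in F],float);U=np.array([f[1] for f in F],float)
def tr(x,P): 
    a=x[2];R=np.array([[np.cos(a),-np.sin(a),0],[np.sin(a),np.cos(a),0],[0,0,1]]);return P@R.T+[x[0],x[1],0]
f=lambda x:(proj('wrist',tr(x,P),m)-U).ravel()
q=least_squares(f,[590,-31,0],loss='soft_l1')
print(q.x[:2],np.degrees(q.x[2]));print(np.round(f(q.x).reshape(-1,2),1))
np.save('warm.npy',q.x)
for n,p in dict(wide=[43,62,78],nar=[43,-75,78],dial=[-65,0,51]).items(): print(n,tr(q.x,np.array(p,float)))
# top view check: overlays
im=cv2.imread('pics/top0.png')
pts=[p for p in P]+[[43,62,78],dial(0,0)]+[[105,130,72]]
for u in proj('top',tr(q.x,np.array(pts,float))): cv2.circle(im,tuple(np.int32(np.round(u*1))),1,(0,0,255),-1)
for a in np.linspace(0,360,60):
  for (cx,cy,rr) in ((43,62,55),(43,-75,42)):
    u=proj('top',tr(q.x,np.array([[cx+rr*np.cos(np.radians(a)),cy+rr*np.sin(np.radians(a)),78]])))[0]; cv2.circle(im,tuple(np.int32(np.round(u))),0,(0,255,0),-1)
cv2.imwrite('pics/ov1.png',cv2.resize(im[140:270,250:450],None,fx=4,fy=4))
im=cv2.imread('pics/w1.png')
cv2.imwrite('pics/w1z.png',cv2.resize(im[120:240,100:260],None,fx=4,fy=4))
E
```

```text
[589.85919431 -29.68326628] 0.06569414372365721
[[-0.  -0.3]
 [ 0.3 -0.7]
 [-1.2 -0.7]
 [ 1.5  0.8]
 [-1.1  1.7]
 [-0.2 -0.6]
 [ 0.7  2.8]]
wide [632.78807816  32.36599586  78.        ]
nar [ 632.94515946 -104.63391409   78.        ]
dial [524.85923704 -29.75779391  51.        ]
```

View pics/ov1.png

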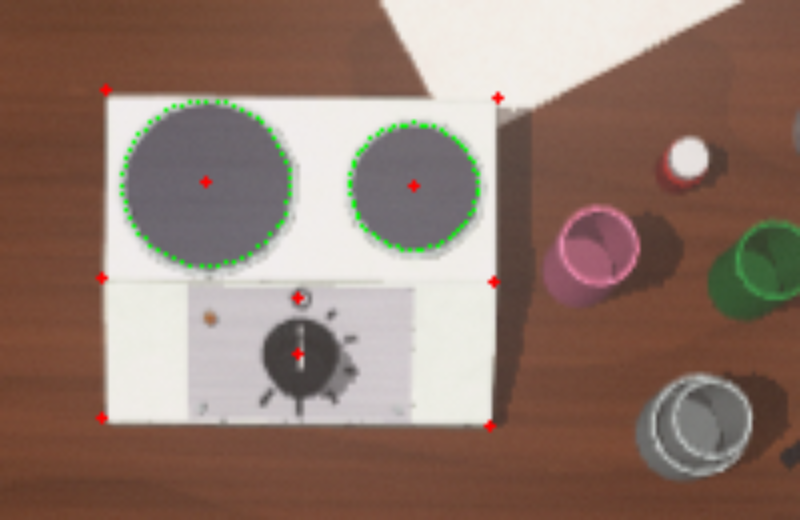

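View pics/w1z.png

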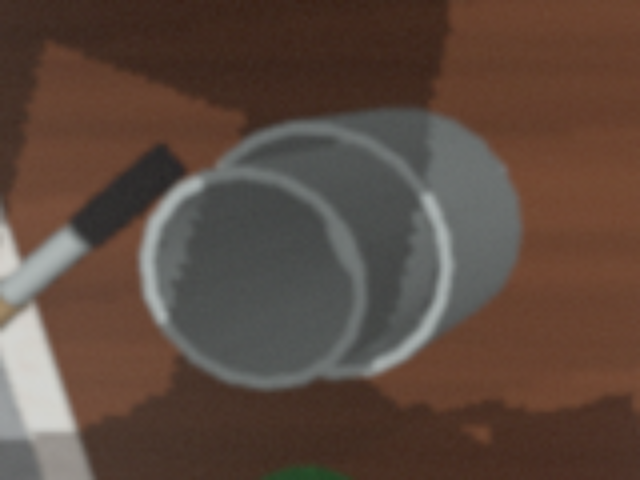

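```bash
python3 - <<'E'
from h import *
m=json.load(open('w1.json'))
print(onz('wrist',(163.5,189.2),108,m),onz('wrist',(181.3,182.2),70,m))
im=cv2.imread('pics/top0.png');cv2.imwrite('pics/t0z.png',cv2.resize(im[225:270,395:455],None,fx=10,fy=10,interpolation=cv2.INTER_CUBIC))
for P,rad,z in (((478,-299),26,108),((478,-297),33,70)):
    pass
E
```

```text
[ 479.63995336 -295.12044911  108.        ] [ 478.94757761 -293.64218689   70.        ]
```

View pics/t0z.png

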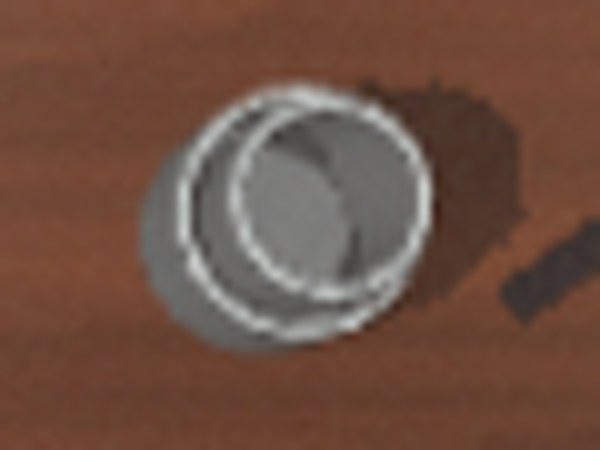

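```bash
python3 - <<'E'
from h import *
print(onz('top',(428,245),108),onz('top',(425.5,246.2),70))
plan([([479,-296,240],E([-90,0,0])),([479,-296,150],E([-90,0,0]))],[11,9])
E
```

```text
[ 476.92647366 -296.93759305  108.        ] [ 477.32401127 -297.30316925   70.        ]
max step mm 22.3
[[0.0, 0.002, -0.003, 0.0, 0.0, 0.0], [-0.002, 0.01, -0.013, 0.0, 0.0, 0.0], [-0.004, 0.022, -0.029, 0.0, 0.0, 0.0], [-0.007, 0.035, -0.047, 0.0, 0.0, 0.0], [-0.009, 0.048, -0.064, 0.0, 0.0, 0.0], [-0.012, 0.062, -0.082, 0.0, 0.0, 0.0], [-0.015, 0.075, -0.1, 0.0, 0.0, 0.0], [-0.017, 0.088, -0.118, 0.0, 0.0, 0.0], [-0.02, 0.1, -0.133, 0.0, 0.0, 0.0], [-0.021, 0.107, -0.143, 0.0, 0.0, 0.0]]
[[0.0, 0.003, -0.003, 0.0, 0.0, 0.0], [0.0, 0.006, -0.003, 0.0, 0.0, 0.0], [0.0, 0.015, -0.003, 0.0, 0.0, 0.0], [0.0, 0.028, -0.003, 0.0, 0.0, 0.0], [0.0, 0.041, -0.003, 0.0, 0.0, 0.0], [0.0, 0.055, -0.003, 0.0, 0.0, 0.0], [0.0, 0.068, -0.003, 0.0, 0.0, 0.0], [0.0, 0.081, -0.003, 0.0, 0.0, 0.0], [0.0, 0.09, -0.003, 0.0, 0.0, 0.0], [0.0, 0.093, -0.003, 0.0, 0.0, 0.0]]
```

{"fn": "arm_command", "kwargs": {
  "increments": [
    [0,0.002,-0.003,0,0,0],
    [-0.002,0.01,-0.013,0,0,0],
    [-0.004,0.022,-0.029,0,0,0],
    [-0.007,0.035,-0.047,0,0,0],
    [-0.009,0.048,-0.064,0,0,0],
    [-0.012,0.062,-0.082,0,0,0],
    [-0.015,0.075,-0.1,0,0,0],
    [-0.017,0.088,-0.118,0,0,0],
    [-0.02,0.1,-0.133,0,0,0],
    [-0.022,0.107,-0.146,0,0,0]
  ]
}}

```text
time: 5.45
tool_pos: [478.0, -296.5, 241.8]
tcp_rot: [-90.0, 0.0, -0.0]
ft_force: [-0.4, 0.3, 0.2]
finger_gap: 85.6
```

{"fn": "arm_command", "kwargs": {
  "increments": [
    [0,0.003,0,0,0,0],
    [0,0.008,0,0,0,0],
    [0,0.018,0,0,0,0],
    [0,0.03,0,0,0,0],
    [0,0.043,0,0,0,0],
    [0,0.056,0,0,0,0],
    [0,0.069,0,0,0,0],
    [0,0.081,0,0,0,0],
    [0,0.09,0,0,0,0],
    [0,0.093,0,0,0,0]
  ]
}}

```text
time: 6.7
tool_pos: [478.2, -295.5, 149.1]
tcp_rot: [-90.0, 0.0, 0.0]
ft_force: [0.7, 0.9, -0.6]
finger_gap: 85.4
```

{"fn": "arm_command", "kwargs": {
  "increments": [
    [0,0,0,0,0,0],
    [0,0,0,0,0,0],
    [0,0,0,0,0,0],
    [0,0,0,0,0,0],
    [0,0,0,0,0,0],
    [0,0,0,0,0,0],
    [0,0,0,0,0,0],
    [0,0,0,0,0,0],
    [0,0,0,0,0,0],
    [0,0,0,0,0,0]
  ],
  "jaw": 1,
  "force": 30
}}

```text
time: 7.95
tool_pos: [478.9, -295.9, 150.7]
tcp_rot: [-90.0, -0.1, 0.0]
ft_force: [-0.1, 0.8, 6.2]
finger_gap: 50.2
```

```bash
python3 - <<'E'
from h import *
sent([-0.022, 0.107, -0.146, 0, 0, 0]);sent([0,.093,0,0,0,0]);print(getc()[0])
s=r.sense();print(s['tool_pos'],s['tcp_rot'],s['joint_pos'],s['finger_gap'])
snap('side','side1');snap('wrist','w2')
E
```

```text
[ 478.43729779 -295.65460181  149.892     ]
[ 478.85696949 -295.9478666   150.65019757] [-9.00459306e+01 -6.24421507e-02  1.23220416e-02] [-3.69361568e+01  8.98938173e+00  1.00170495e+02  8.76037176e-04
  7.07626126e+01 -1.26948742e+02] 50.24428458696698
```

View pics/side1.png

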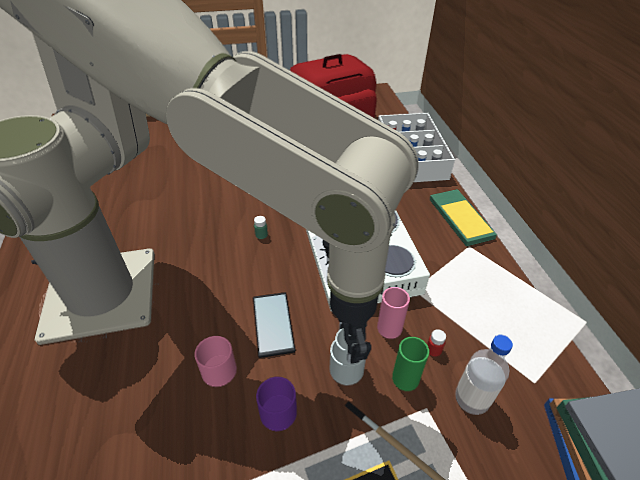

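View pics/w2.png

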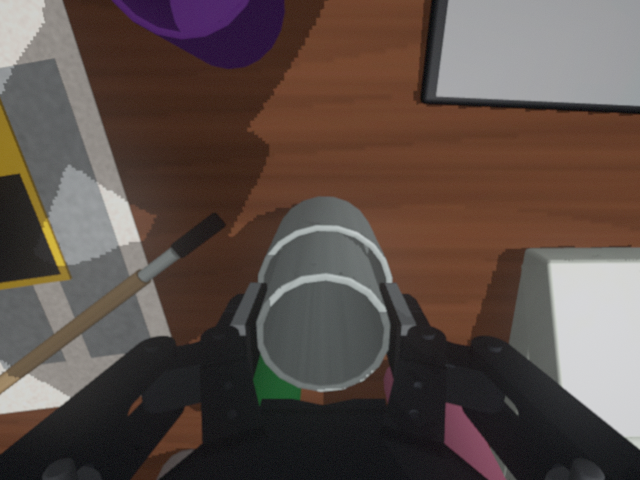

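```bash
python3 - <<'E'
from h import *
m=r.camera_model('wrist');print(onz('wrist',(323,331),109,m))
im=cv2.imread('pics/w2.png');cv2.imwrite('pics/w2z.png',cv2.resize(im[190:400,220:430],None,fx=3,fy=3))
q=E([-90,0,0])
plan([([478.4,-295.7,295],q),([632.5,-105,290],q),([632.5,-105,231],q)],[10,10,10])
E
```

```text
[ 477.76685465 -295.79170731  109.        ]
max step mm 32.7
[[0.0, -0.004, 0.0, 0.0, 0.0, 0.0], [0.0, -0.015, 0.0, 0.0, 0.0, 0.0], [0.0, -0.034, 0.0, 0.0, 0.0, 0.0], [0.0, -0.053, 0.0, 0.0, 0.0, 0.0], [0.0, -0.073, 0.0, 0.0, 0.0, 0.0], [0.0, -0.092, 0.0, 0.0, 0.0, 0.0], [0.0, -0.111, 0.0, 0.0, 0.0, 0.0], [0.0, -0.13, 0.0, 0.0, 0.0, 0.0], [0.0, -0.141, 0.0, 0.0, 0.0, 0.0], [0.0, -0.145, 0.0, 0.0, 0.0, 0.0]]
[[0.004, 0.0, 0.005, 0.0, 0.0, 0.0], [0.016, 0.0, 0.02, 0.0, 0.0, 0.0], [0.036, 0.001, 0.044, 0.0, 0.0, 0.0], [0.056, 0.002, 0.07, 0.0, 0.0, 0.0], [0.077, 0.002, 0.095, 0.0, 0.0, 0.0], [0.098, 0.003, 0.121, 0.0, 0.0, 0.0], [0.118, 0.004, 0.146, 0.0, 0.0, 0.0], [0.138, 0.004, 0.17, 0.0, 0.0, 0.0], [0.15, 0.005, 0.186, 0.0, 0.0, 0.0], [0.154, 0.005, 0.191, 0.0, 0.0, 0.0]]
[[0.0, 0.001, 0.0, 0.0, 0.0, 0.0], [0.0, 0.006, 0.0, 0.0, 0.0, 0.0], [0.0, 0.014, 0.0, 0.0, 0.0, 0.0], [0.0, 0.022, 0.0, 0.0, 0.0, 0.0], [0.0, 0.029, 0.0, 0.0, 0.0, 0.0], [0.0, 0.037, 0.0, 0.0, 0.0, 0.0], [0.0, 0.045, 0.0, 0.0, 0.0, 0.0], [0.0, 0.053, 0.0, 0.0, 0.0, 0.0], [0.0, 0.057, 0.0, 0.0, 0.0, 0.0], [0.0, 0.059, 0.0, 0.0, 0.0, 0.0]]
```

View pics/w2z.png

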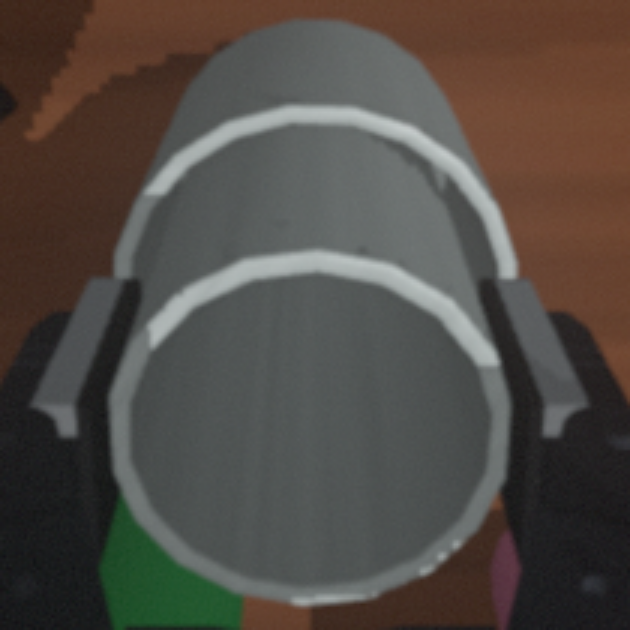

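The narrow pot is centred between the pads: the gap reads 50 mm and its rim centre is near (323,331). The wide pot's rim is free below it, so I'll lift.

{"fn": "arm_command", "kwargs": {
  "increments": [
    [0,-0.004,0,0,0,0],
    [0,-0.015,0,0,0,0],
    [0,-0.034,0,0,0,0],
    [0,-0.053,0,0,0,0],
    [0,-0.073,0,0,0,0],
    [0,-0.092,0,0,0,0],
    [0,-0.111,0,0,0,0],
    [0,-0.13,0,0,0,0],
    [0,-0.141,0,0,0,0],
    [0,-0.145,0,0,0,0]
  ]
}}

```text
time: 9.3
tool_pos: [478.6, -295.8, 295.7]
tcp_rot: [-90.0, -0.0, 0.0]
ft_force: [-0.5, -0.6, -1.6]
finger_gap: 50.2
```

```bash
python3 - <<'E'
from h import *
sent([0,-.145,0,0,0,0])
s=r.sense();print(s['tool_pos'],s['finger_gap'],s['ft_force'])
snap('side','side2')
E
```

```text
[ 478.62873411 -295.81085547  295.7387044 ] 50.207872160376695 [-0.48948708 -0.63658903 -1.6111007 ]
```

View pics/side2.png

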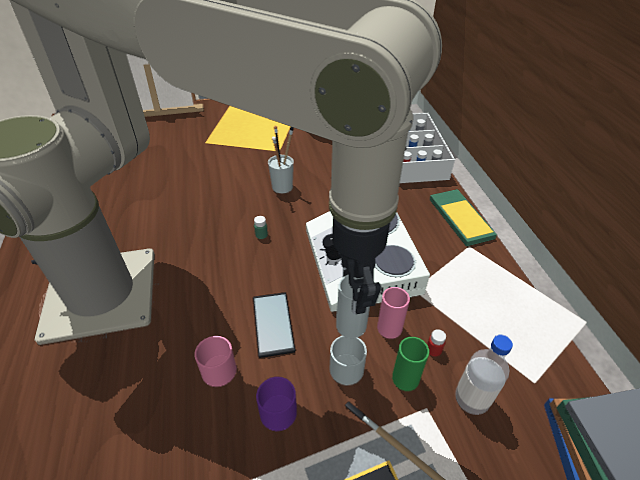

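The narrow pot hangs clear at (352,305), and the wide pot still stands at (348,360). I'll carry the narrow pot to the small plate.

{"fn": "arm_command", "kwargs": {
  "increments": [
    [0.004,0,0.005,0,0,0],
    [0.016,0,0.02,0,0,0],
    [0.036,0.001,0.044,0,0,0],
    [0.056,0.002,0.07,0,0,0],
    [0.077,0.002,0.095,0,0,0],
    [0.098,0.003,0.121,0,0,0],
    [0.118,0.004,0.146,0,0,0],
    [0.138,0.004,0.17,0,0,0],
    [0.15,0.005,0.186,0,0,0],
    [0.154,0.005,0.191,0,0,0]
  ]
}}

```text
time: 10.6
tool_pos: [632.8, -103.0, 289.2]
tcp_rot: [-90.0, 0.1, 0.1]
ft_force: [-0.4, -0.7, -0.8]
finger_gap: 50.1
```

{"fn": "arm_command", "kwargs": {
  "increments": [
    [0,0.001,0,0,0,0],
    [0,0.006,0,0,0,0],
    [0,0.014,0,0,0,0],
    [0,0.022,0,0,0,0],
    [0,0.029,0,0,0,0],
    [0,0.037,0,0,0,0],
    [0,0.045,0,0,0,0],
    [0,0.053,0,0,0,0],
    [0,0.057,0,0,0,0],
    [0,0.059,0,0,0,0]
  ]
}}

```text
time: 11.85
tool_pos: [632.3, -104.6, 230.6]
tcp_rot: [-90.0, 0.0, 0.0]
ft_force: [-0.2, 0.2, -1.5]
finger_gap: 50.0
```

```bash
python3 - <<'E'
from h import *
sent([0.154, 0.005, 0.191, 0, 0, 0]);sent([0,.059,0,0,0,0]);print(getc()[0])
s=r.sense();print(s['tool_pos'],s['tcp_rot'],s['finger_gap'],s['ft_force'],s['joint_pos'])
snap('side','side3');snap('wrist','w3');snap('top','top3')
for f in('side3','w3'):
  im=cv2.imread(f'pics/{f}.png')
  if f=='side3': cv2.imwrite('pics/side3z.png',cv2.resize(im[160:320,280:480],None,fx=4,fy=3.75))
E
```

```text
[ 632.39752177 -104.62253792  230.892     ]
[ 632.33546944 -104.57693335  230.57095131] [-8.99960365e+01  1.68165339e-02  1.44590859e-02] 49.97662588378127 [-0.17094467  0.16535691 -1.49291981] [-1.39725246e+01  1.61540061e+01  8.31069018e+01 -2.21486939e-04
  8.07563680e+01 -1.03986947e+02]
```

View pics/side3z.png

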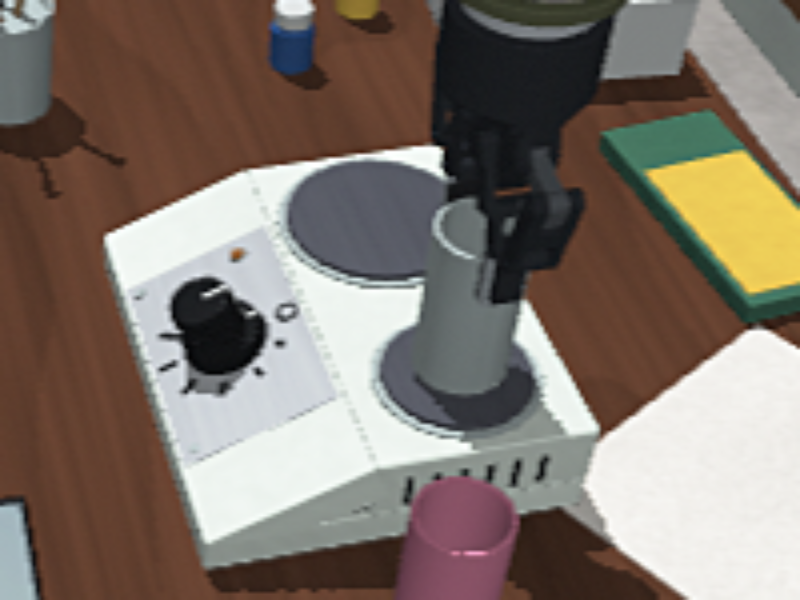

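View pics/w3.png

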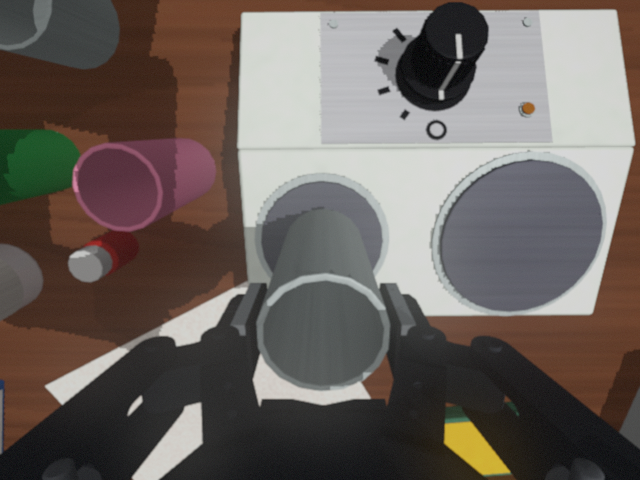

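```bash
python3 - <<'E'
from h import *
m=r.camera_model('wrist')
print('wide plate ctr',onz('wrist',(523.5,231.5),78,m),'exp from fit 632.8,32.4')
print('near edge nar',onz('wrist',(322,174.5),78,m),'exp x',632.9-42)
print('near edge wide L/R',onz('wrist',(441,232),78,m),onz('wrist',(606,232),78,m))
print('offring',onz('wrist',(436.5,129.5),51+38*np.sin(np.radians(25)),m),'exp',589.9-65+38*np.cos(np.radians(25)),-29.7)
E
```

```text
wide plate ctr [626.06015463  32.86460506  78.        ] exp from fit 632.8,32.4
near edge nar [ 587.21434817 -104.89609707   78.        ] exp x 590.9
near edge wide L/R [626.35321604 -23.59081986  78.        ] [626.48198461  89.58252129  78.        ]
offring [559.31024907 -29.66246129  67.05949395] exp 559.3396959073926 -29.7
```

{"fn": "arm_command", "kwargs": {
  "increments": [
    [-0.001,0.002,0,0,0,0],
    [-0.001,0.003,0,0,0,0],
    [-0.001,0.004,0,0,0,0],
    [-0.001,0.0045,0,0,0,0],
    [-0.001,0.005,0,0,0,0],
    [-0.001,0.0055,0,0,0,0],
    [-0.001,0.006,0,0,0,0],
    [-0.001,0.0065,0,0,0,0],
    [-0.001,0.0065,0,0,0,0],
    [-0.001,0.0065,0,0,0,0]
  ]
}}

```text
time: 13.25
tool_pos: [631.5, -104.6, 224.7]
tcp_rot: [-90.0, -0.0, 0.0]
ft_force: [0.1, 0.8, 2.6]
finger_gap: 49.7
```

{"fn": "arm_command", "kwargs": {
  "increments": [
    [0,0,0,0,0,0],
    [0,0,0,0,0,0],
    [0,0,0,0,0,0],
    [0,0,0,0,0,0],
    [0,0,0,0,0,0],
    [0,0,0,0,0,0],
    [0,0,0,0,0,0],
    [0,0,0,0,0,0],
    [0,-0.001,0,0,0,0],
    [0,-0.003,0,0,0,0]
  ],
  "jaw": -1
}}

```text
time: 14.5
tool_pos: [631.4, -104.6, 227.4]
tcp_rot: [-90.0, 0.0, 0.0]
ft_force: [-0.2, -0.8, -0.3]
finger_gap: 85.4
```

```bash
python3 - <<'E'
from h import *
sent([-0.001, 0.0065, 0, 0, 0, 0]);sent([0,-.003,0,0,0,0]);print(getc()[0])
s=r.sense();print(s['tool_pos'],s['finger_gap'],s['ft_force'])
snap('wrist','w4');snap('top','top4')
q=E([-90,0,0])
x,y,z=getc()[0]
plan([([x,y,300],q),([478.3,-296,260],q),([478.3,-296,105],q)],[6,12,12])
im=cv2.imread('pics/top4.png');cv2.imwrite('pics/top4z.png',cv2.resize(im[140:270,250:450],None,fx=4,fy=4))
E
```

```text
[ 631.39752179 -104.62274616  227.392     ]
[ 631.35136614 -104.61598261  227.41353077] 85.43565203541142 [-0.16771087 -0.77890389 -0.31655191]
max step mm 27.6
[[0.0, -0.005, 0.0, 0.0, 0.0, 0.0], [0.0, -0.02, 0.0, 0.0, 0.0, 0.0], [0.0, -0.036, 0.0, 0.0, 0.0, 0.0], [0.0, -0.052, 0.0, 0.0, 0.0, 0.0], [0.0, -0.067, 0.0, 0.0, 0.0, 0.0], [0.0, -0.073, 0.0, 0.0, 0.0, 0.0], [-0.003, -0.072, -0.004, 0.0, 0.0, 0.0], [-0.011, -0.07, -0.014, 0.0, 0.0, 0.0], [-0.026, -0.066, -0.032, 0.0, 0.0, 0.0], [-0.043, -0.061, -0.053, 0.0, 0.0, 0.0]]
[[-0.017, 0.004, -0.021, 0.0, 0.0, 0.0], [-0.034, 0.008, -0.043, 0.0, 0.0, 0.0], [-0.051, 0.013, -0.064, 0.0, 0.0, 0.0], [-0.068, 0.017, -0.085, 0.0, 0.0, 0.0], [-0.085, 0.022, -0.106, 0.0, 0.0, 0.0], [-0.099, 0.025, -0.124, 0.0, 0.0, 0.0], [-0.107, 0.028, -0.135, 0.0, 0.0, 0.0], [-0.11, 0.028, -0.138, 0.0, 0.0, 0.0], [-0.11, 0.031, -0.138, 0.0, 0.0, 0.0], [-0.11, 0.04, -0.138, 0.0, 0.0, 0.0]]
[[0.0, 0.014, 0.0, 0.0, 0.0, 0.0], [0.0, 0.031, 0.0, 0.0, 0.0, 0.0], [0.0, 0.049, 0.0, 0.0, 0.0, 0.0], [0.0, 0.066, 0.0, 0.0, 0.0, 0.0], [0.0, 0.083, 0.0, 0.0, 0.0, 0.0], [0.0, 0.1, 0.0, 0.0, 0.0, 0.0], [0.0, 0.118, 0.0, 0.0, 0.0, 0.0], [0.0, 0.132, 0.0, 0.0, 0.0, 0.0], [0.0, 0.141, 0.0, 0.0, 0.0, 0.0], [0.0, 0.143, 0.0, 0.0, 0.0, 0.0]]
```

View pics/w4.png

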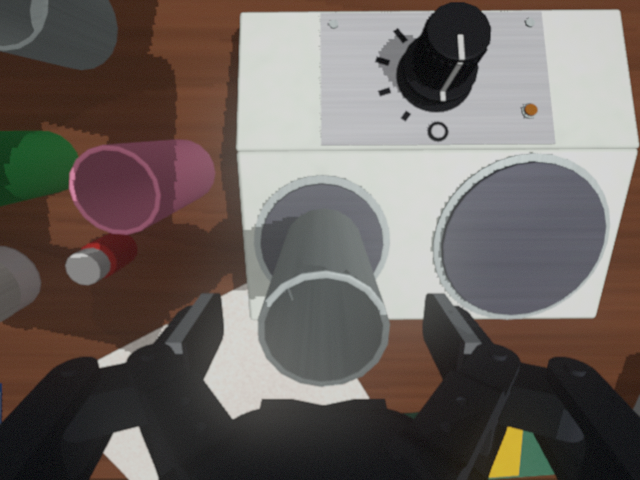

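View pics/top4z.png

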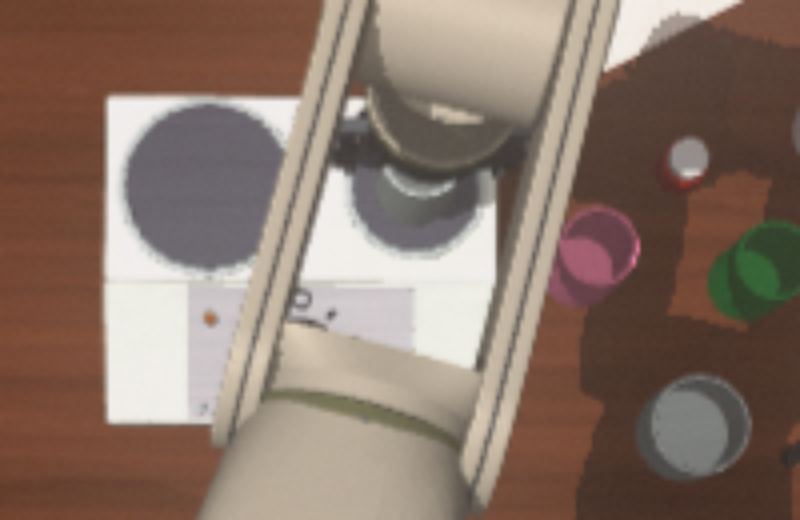

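{"fn": "arm_command", "kwargs": {
  "increments": [
    [0,-0.005,0,0,0,0],
    [0,-0.02,0,0,0,0],
    [0,-0.036,0,0,0,0],
    [0,-0.052,0,0,0,0],
    [0,-0.067,0,0,0,0],
    [0,-0.073,0,0,0,0],
    [-0.003,-0.072,-0.004,0,0,0],
    [-0.011,-0.07,-0.014,0,0,0],
    [-0.026,-0.066,-0.032,0,0,0],
    [-0.043,-0.061,-0.053,0,0,0]
  ]
}}

```text
time: 15.85
tool_pos: [587.1, -158.4, 287.1]
tcp_rot: [-90.0, 0.1, 0.0]
ft_force: [0.1, -0.5, -0.5]
finger_gap: 85.4
```

{"fn": "arm_command", "kwargs": {
  "increments": [
    [-0.017,0.004,-0.021,0,0,0],
    [-0.034,0.008,-0.043,0,0,0],
    [-0.051,0.013,-0.064,0,0,0],
    [-0.068,0.017,-0.085,0,0,0],
    [-0.085,0.022,-0.106,0,0,0],
    [-0.099,0.025,-0.124,0,0,0],
    [-0.107,0.028,-0.135,0,0,0],
    [-0.11,0.028,-0.138,0,0,0],
    [-0.11,0.031,-0.138,0,0,0],
    [-0.11,0.04,-0.138,0,0,0]
  ]
}}

```text
time: 17.1
tool_pos: [479.1, -295.4, 248.6]
tcp_rot: [-90.0, -0.1, 0.1]
ft_force: [-0.2, 0.3, 0.4]
finger_gap: 85.7
```

```bash
python3 - <<'E'
from h import *
sent([-0.043, -0.061, -0.053, 0, 0, 0]);sent([-0.11, 0.04, -0.138, 0, 0, 0]);print(getc()[0])
s=r.sense();print(s['tool_pos'],s['finger_gap'],s['ft_force'])
m=r.camera_model('wrist')
im=snap('wrist','w5')
for q in r.trace('wrist','wide_pot'):
    print(q['conf'],q['position'])
P=[[478.3+33*np.cos(a),-296+33*np.sin(a),70] for a in np.linspace(0,6.28,50)]
im=im[:,:,::-1].copy()
for u in proj('wrist',P,m): cv2.circle(im,tuple(np.int32(np.round(u))),0,(0,0,255),-1)
cv2.imwrite('pics/w5z.png',cv2.resize(im[100:400,170:470],None,fx=2,fy=2))
json.dump({k:np.array(v).tolist() for k,v in m.items()},open('w5.json','w'))
E
```

```text
[ 478.43729779 -295.65460181  248.392     ]
[ 479.11384475 -295.35819185  248.63977727] 85.74331820175308 [-0.1811656   0.33455884  0.41878964]
0.81 [320.4, 224.9]
0.7 [245.2, 37.2]
```

View pics/w5z.png

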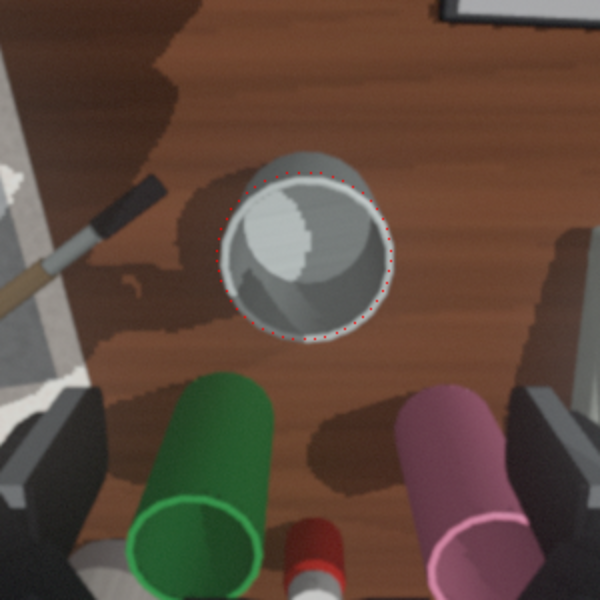

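The model rim lines up with the wide pot's rim to about 1 mm, and the pot stands in the same place. I'll descend and grip it.

{"fn": "arm_command", "kwargs": {
  "increments": [
    [0.001,0.01,0,0,0,0],
    [0.001,0.025,0,0,0,0],
    [0.001,0.043,0,0,0,0],
    [0.001,0.062,0,0,0,0],
    [0.001,0.081,0,0,0,0],
    [0.001,0.1,0,0,0,0],
    [0.001,0.118,0,0,0,0],
    [0.001,0.134,0,0,0,0],
    [0.001,0.143,0,0,0,0],
    [0.001,0.146,0,0,0,0]
  ]
}}

```text
time: 18.45
tool_pos: [479.3, -295.6, 101.8]
tcp_rot: [-90.0, 0.0, 0.0]
ft_force: [-1.2, -0.0, 0.3]
finger_gap: 85.3
```

{"fn": "arm_command", "kwargs": {
  "increments": [
    [0,0,0,0,0,0],
    [0,0,0,0,0,0],
    [0,0,0,0,0,0],
    [0,0,0,0,0,0],
    [0,0,0,0,0,0],
    [0,0,0,0,0,0],
    [0,0,0,0,0,0],
    [0,0,0,0,0,0],
    [0,0,0,0,0,0],
    [0,0,0,0,0,0]
  ],
  "jaw": 1,
  "force": 30
}}

```text
time: 19.7
tool_pos: [479.9, -296.0, 103.2]
tcp_rot: [-90.1, -0.1, 0.0]
ft_force: [0.7, 0.6, 6.3]
finger_gap: 66.0
```

```bash
python3 - <<'E'
from h import *
sent([0.001, 0.146, 0, 0, 0, 0]);print(getc()[0])
s=r.sense();print(s['tool_pos'],s['finger_gap'],s['ft_force'])
q=E([-90,0,0])
plan([([479.4,-295.7,230],q),([632,32,255],q),([632,32,184],q)],[8,12,10])
E
```

```text
[ 479.43729777 -295.65439357  102.392     ]
[ 479.9452481  -296.02656126  103.18358886] 66.02691159671659 [0.70030044 0.6379972  6.31834237]
max step mm 40.3
[[0.0, -0.005, 0.0, 0.0, 0.0, 0.0], [0.0, -0.021, 0.0, 0.0, 0.0, 0.0], [0.0, -0.043, 0.0, 0.0, 0.0, 0.0], [0.0, -0.064, 0.0, 0.0, 0.0, 0.0], [0.0, -0.085, 0.0, 0.0, 0.0, 0.0], [0.0, -0.106, 0.0, 0.0, 0.0, 0.0], [0.0, -0.122, 0.0, 0.0, 0.0, 0.0], [0.0, -0.128, 0.0, 0.0, 0.0, 0.0], [0.003, -0.128, 0.006, 0.0, 0.0, 0.0], [0.011, -0.129, 0.024, 0.0, 0.0, 0.0]]
[[0.014, -0.003, 0.031, 0.0, 0.0, 0.0], [0.031, -0.006, 0.067, 0.0, 0.0, 0.0], [0.048, -0.008, 0.103, 0.0, 0.0, 0.0], [0.065, -0.011, 0.14, 0.0, 0.0, 0.0], [0.082, -0.014, 0.176, 0.0, 0.0, 0.0], [0.099, -0.017, 0.213, 0.0, 0.0, 0.0], [0.116, -0.019, 0.249, 0.0, 0.0, 0.0], [0.13, -0.022, 0.279, 0.0, 0.0, 0.0], [0.139, -0.023, 0.298, 0.0, 0.0, 0.0], [0.142, -0.024, 0.304, 0.0, 0.0, 0.0]]
[[0.0, 0.002, 0.0, 0.0, 0.0, 0.0], [0.0, 0.008, 0.0, 0.0, 0.0, 0.0], [0.0, 0.017, 0.0, 0.0, 0.0, 0.0], [0.0, 0.026, 0.0, 0.0, 0.0, 0.0], [0.0, 0.036, 0.0, 0.0, 0.0, 0.0], [0.0, 0.045, 0.0, 0.0, 0.0, 0.0], [0.0, 0.055, 0.0, 0.0, 0.0, 0.0], [0.0, 0.064, 0.0, 0.0, 0.0, 0.0], [0.0, 0.069, 0.0, 0.0, 0.0, 0.0], [0.0, 0.071, 0.0, 0.0, 0.0, 0.0]]
```

```bash
python3 - <<'E'
from h import *
q=E([-90,0,0])
plan([([479.4,-295.7,245],q),([500,15,245],q),([632,32,235],q),([632,32,184],q)],[9,11,10,10])
E
```

```text
max step mm 37.7
[[0.0, -0.005, 0.0, 0.0, 0.0, 0.0], [0.0, -0.019, 0.0, 0.0, 0.0, 0.0], [0.0, -0.04, 0.0, 0.0, 0.0, 0.0], [0.0, -0.061, 0.0, 0.0, 0.0, 0.0], [0.0, -0.082, 0.0, 0.0, 0.0, 0.0], [0.0, -0.103, 0.0, 0.0, 0.0, 0.0], [0.0, -0.124, 0.0, 0.0, 0.0, 0.0], [0.0, -0.138, 0.0, 0.0, 0.0, 0.0], [0.0, -0.143, 0.0, 0.0, 0.0, 0.0], [0.0, -0.143, 0.007, 0.0, 0.0, 0.0]]
[[0.002, 0.0, 0.02, 0.0, 0.0, 0.0], [0.004, 0.0, 0.054, 0.0, 0.0, 0.0], [0.007, 0.0, 0.092, 0.0, 0.0, 0.0], [0.009, 0.0, 0.129, 0.0, 0.0, 0.0], [0.012, 0.0, 0.167, 0.0, 0.0, 0.0], [0.014, 0.0, 0.205, 0.0, 0.0, 0.0], [0.017, 0.0, 0.242, 0.0, 0.0, 0.0], [0.019, 0.0, 0.276, 0.0, 0.0, 0.0], [0.02, 0.0, 0.297, 0.0, 0.0, 0.0], [0.021, 0.0, 0.304, 0.0, 0.0, 0.0]]
[[0.003, 0.001, 0.0, 0.0, 0.0, 0.0], [0.014, 0.001, 0.001, 0.0, 0.0, 0.0], [0.03, 0.003, 0.004, 0.0, 0.0, 0.0], [0.048, 0.004, 0.006, 0.0, 0.0, 0.0], [0.066, 0.005, 0.008, 0.0, 0.0, 0.0], [0.083, 0.007, 0.01, 0.0, 0.0, 0.0], [0.101, 0.008, 0.013, 0.0, 0.0, 0.0], [0.118, 0.009, 0.015, 0.0, 0.0, 0.0], [0.128, 0.01, 0.016, 0.0, 0.0, 0.0], [0.132, 0.01, 0.017, 0.0, 0.0, 0.0]]
[[0.0, 0.002, 0.0, 0.0, 0.0, 0.0], [0.0, 0.006, 0.0, 0.0, 0.0, 0.0], [0.0, 0.012, 0.0, 0.0, 0.0, 0.0], [0.0, 0.019, 0.0, 0.0, 0.0, 0.0], [0.0, 0.026, 0.0, 0.0, 0.0, 0.0], [0.0, 0.033, 0.0, 0.0, 0.0, 0.0], [0.0, 0.039, 0.0, 0.0, 0.0, 0.0], [0.0, 0.046, 0.0, 0.0, 0.0, 0.0], [0.0, 0.05, 0.0, 0.0, 0.0, 0.0], [0.0, 0.051, 0.0, 0.0, 0.0, 0.0]]
```

{"fn": "arm_command", "kwargs": {
  "increments": [
    [0,-0.003,0,0,0,0],
    [0,-0.01,0,0,0,0],
    [0,-0.028,0,0,0,0],
    [0,-0.05,0,0,0,0],
    [0,-0.072,0,0,0,0],
    [0,-0.095,0,0,0,0],
    [0,-0.117,0,0,0,0],
    [0,-0.132,0,0,0,0],
    [0,-0.14,0,0,0,0],
    [0,-0.143,0,0,0,0]
  ]
}}

```text
time: 20.95
tool_pos: [479.4, -295.6, 245.7]
tcp_rot: [-90.0, -0.0, 0.0]
ft_force: [-0.4, 0.1, -1.2]
finger_gap: 65.5
```

{"fn": "arm_command", "kwargs": {
  "increments": [
    [0.001,0,0.006,0,0,0],
    [0.002,0,0.024,0,0,0],
    [0.004,0,0.056,0,0,0],
    [0.007,0,0.096,0,0,0],
    [0.01,0,0.14,0,0,0],
    [0.013,0,0.184,0,0,0],
    [0.016,0,0.228,0,0,0],
    [0.018,0,0.268,0,0,0],
    [0.02,0,0.298,0,0,0],
    [0.021,0,0.311,0,0,0]
  ]
}}

```text
time: 22.2
tool_pos: [499.6, 17.8, 244.8]
tcp_rot: [-90.0, 0.1, 0.2]
ft_force: [0.1, -1.0, -1.2]
finger_gap: 65.8
```

{"fn": "arm_command", "kwargs": {
  "increments": [
    [0.003,0.001,0,0,0,0],
    [0.014,0.001,0.001,0,0,0],
    [0.03,0.003,0.004,0,0,0],
    [0.048,0.004,0.006,0,0,0],
    [0.066,0.005,0.008,0,0,0],
    [0.083,0.007,0.01,0,0,0],
    [0.101,0.008,0.013,0,0,0],
    [0.118,0.009,0.015,0,0,0],
    [0.128,0.01,0.016,0,0,0],
    [0.131,0.01,0.017,0,0,0]
  ]
}}

```text
time: 23.45
tool_pos: [631.8, 31.6, 234.9]
tcp_rot: [-90.0, 0.0, -0.0]
ft_force: [-0.4, 0.3, -0.1]
finger_gap: 65.4
```

{"fn": "arm_command", "kwargs": {
  "increments": [
    [0,0.002,0,0,0,0],
    [0,0.006,0,0,0,0],
    [0,0.012,0,0,0,0],
    [0,0.019,0,0,0,0],
    [0,0.026,0,0,0,0],
    [0,0.033,0,0,0,0],
    [0,0.039,0,0,0,0],
    [0,0.045,0,0,0,0],
    [0,0.048,0,0,0,0],
    [0,0.049,0,0,0,0]
  ]
}}

```text
time: 24.7
tool_pos: [631.3, 32.4, 186.2]
tcp_rot: [-90.0, 0.0, 0.0]
ft_force: [0.0, 0.2, -1.7]
finger_gap: 65.9
```

```bash
python3 - <<'E'
from h import *
sent([0,-.143,0,0,0,0]);sent([0.021, 0, 0.311, 0, 0, 0]);sent([0.131, 0.01, 0.017, 0, 0, 0]);sent([0,.049,0,0,0,0]);print(getc()[0])
s=r.sense();print(s['tool_pos'],s['tcp_rot'],s['finger_gap'],s['ft_force'],s['joint_pos'])
snap('side','side6');snap('wrist','w6')
im=cv2.imread('pics/side6.png'); cv2.imwrite('pics/side6z.png',cv2.resize(im[160:320,280:480],None,fx=4,fy=3.75))
E
```

```text
[631.36899375  32.37725087 186.392     ]
[631.32471329  32.3747624  186.18723866] [-9.00002048e+01  1.33858931e-02  1.19854067e-02] 65.88711773790025 [ 0.0134964   0.19582834 -1.65877455] [-1.70976257e+00  1.69730594e+01  8.69266360e+01 -6.25137417e-04
  7.61136782e+01 -9.17215979e+01]
```

View pics/side6z.png

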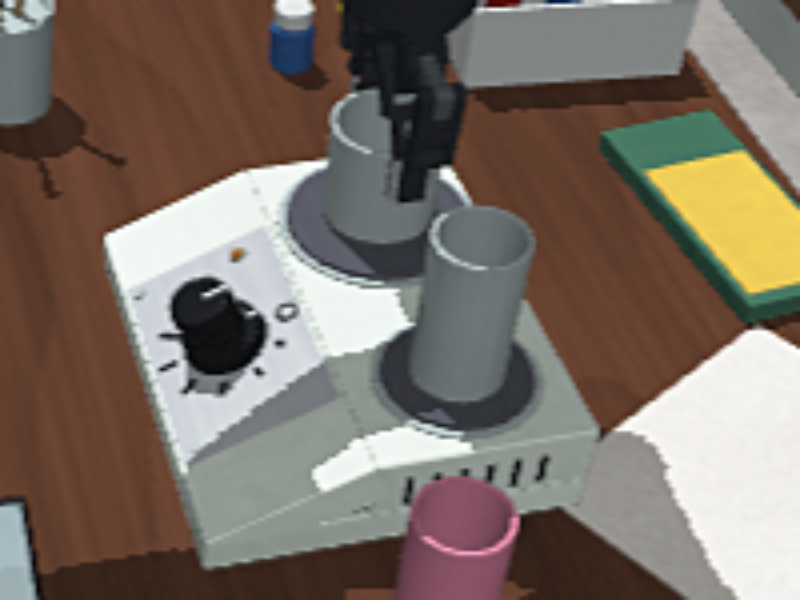

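View pics/w6.png

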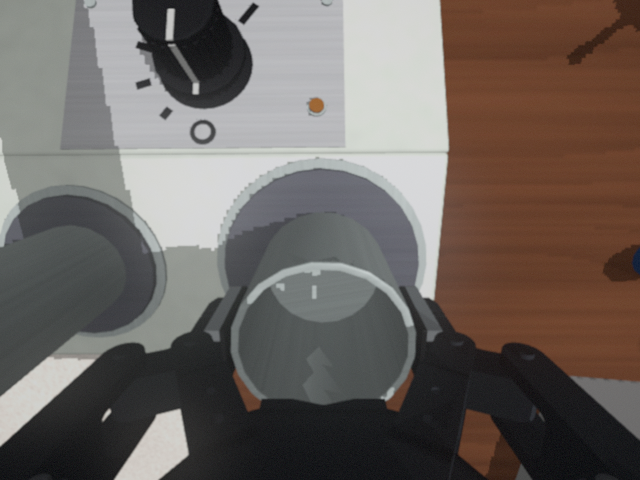

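{"fn": "arm_command", "kwargs": {
  "increments": [
    [0,0.002,0,0,0,0],
    [0,0.003,0,0,0,0],
    [0,0.004,0,0,0,0],
    [0,0.0045,0,0,0,0],
    [0,0.005,0,0,0,0],
    [0,0.0055,0,0,0,0],
    [0,0.006,0,0,0,0],
    [0,0.0065,0,0,0,0],
    [0,0.0065,0,0,0,0],
    [0,0.0065,0,0,0,0]
  ]
}}

```text
time: 26.05
tool_pos: [631.5, 32.4, 181.2]
tcp_rot: [-90.0, -0.0, 0.0]
ft_force: [-4.9, -0.2, 8.0]
finger_gap: 65.8
```

{"fn": "arm_command", "kwargs": {
  "increments": [
    [0,0,0,0,0,0],
    [0,0,0,0,0,0],
    [0,0,0,0,0,0],
    [0,0,0,0,0,0],
    [0,0,0,0,0,0],
    [0,0,0,0,0,0],
    [0,-0.001,0,0,0,0],
    [0,-0.004,0,0,0,0],
    [0,-0.012,0,0,0,0],
    [0,-0.024,0,0,0,0]
  ],
  "jaw": -1
}}

```text
time: 27.3
tool_pos: [631.3, 32.3, 204.5]
tcp_rot: [-90.0, 0.0, 0.0]
ft_force: [0.1, 0.4, 0.4]
finger_gap: 85.5
```

```bash
python3 - <<'E'
from h import *
sent([0,.0065,0,0,0,0]);sent([0,-.024,0,0,0,0]);print(getc()[0])
s=r.sense();print(s['tool_pos'],s['finger_gap'],s['ft_force'])
snap('wrist','w7')
# dial frame
w=np.load('warm.npy');w=w.copy();w[1]=-30.0
a=np.radians(25)
d=np.array([w[0]-65,w[1],51.]);zd=np.array([-np.sin(a),0,np.cos(a)])
print('dial',d,'grip',d+35*zd,'tcp grip',d+89*zd)
Rt=E([-90,0,0])*Ro.from_rotvec([0,0,-a]); print(Rt.apply([0,1,0]),Rt.apply([1,0,0]))
plan([([628,32,290],E([-90,0,0])),(d+159*zd,Rt),],[8,12])
E
```

```text
[631.36899375  32.37725087 203.892     ]
[631.28743048  32.33476044 204.49426252] 85.45220077110866 [0.1314799  0.43084821 0.383938  ]
dial [524.85919431 -30.          51.        ] grip [510.06755515 -30.          82.72077255] tcp grip [487.24616902 -30.         131.66139305]
[ 4.22618262e-01  1.66533454e-16 -9.06307787e-01] [ 9.06307787e-01 -5.55111512e-17  4.22618262e-01]
max step mm 22.7
[[0.0, -0.004, 0.0, 0.0, 0.0, 0.0], [-0.001, -0.014, 0.0, 0.0, 0.0, 0.0], [-0.001, -0.029, 0.0, 0.0, 0.0, 0.0], [-0.002, -0.043, 0.0, 0.0, 0.0, 0.0], [-0.002, -0.057, 0.0, 0.0, 0.0, 0.0], [-0.003, -0.072, 0.0, 0.0, 0.0, 0.0], [-0.003, -0.083, 0.0, 0.0, 0.0, 0.0], [-0.003, -0.086, 0.0, 0.0, 0.0, 0.0], [-0.007, -0.084, -0.002, 0.0, 0.0, -0.008], [-0.016, -0.079, -0.005, 0.0, 0.0, -0.032]]
[[-0.016, 0.008, -0.006, 0.0, 0.0, -0.041], [-0.035, 0.018, -0.013, 0.0, 0.0, -0.089], [-0.055, 0.028, -0.019, 0.0, 0.0, -0.138], [-0.074, 0.038, -0.026, 0.0, 0.0, -0.186], [-0.093, 0.048, -0.033, 0.0, 0.0, -0.235], [-0.112, 0.058, -0.04, 0.0, 0.0, -0.283], [-0.132, 0.068, -0.047, 0.0, 0.0, -0.332], [-0.148, 0.076, -0.053, 0.0, 0.0, -0.372], [-0.157, 0.081, -0.056, 0.0, 0.0, -0.396], [-0.16, 0.083, -0.057, 0.0, 0.0, -0.404]]
```

View pics/w7.png

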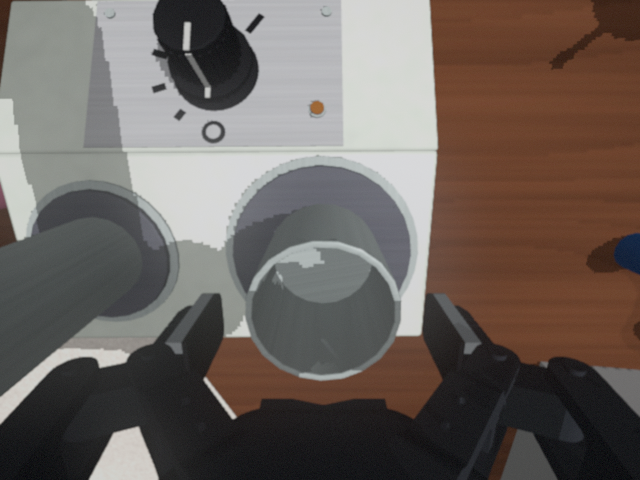

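{"fn": "arm_command", "kwargs": {
  "increments": [
    [0,-0.004,0,0,0,0],
    [-0.001,-0.014,0,0,0,0],
    [-0.001,-0.029,0,0,0,0],
    [-0.002,-0.043,0,0,0,0],
    [-0.002,-0.057,0,0,0,0],
    [-0.003,-0.072,0,0,0,0],
    [-0.003,-0.083,0,0,0,0],
    [-0.003,-0.086,0,0,0,0],
    [-0.007,-0.084,-0.002,0,0,-0.008],
    [-0.016,-0.079,-0.005,0,0,-0.032]
  ]
}}

```text
time: 28.6
tool_pos: [615.1, 27.3, 281.9]
tcp_rot: [-90.0, -1.8, 0.0]
ft_force: [-0.6, 0.0, -0.1]
finger_gap: 85.2
```

{"fn": "arm_command", "kwargs": {
  "increments": [
    [-0.016,0.008,-0.006,0,0,-0.041],
    [-0.035,0.018,-0.013,0,0,-0.089],
    [-0.055,0.028,-0.019,0,0,-0.138],
    [-0.074,0.038,-0.026,0,0,-0.186],
    [-0.093,0.048,-0.033,0,0,-0.235],
    [-0.112,0.058,-0.04,0,0,-0.283],
    [-0.132,0.068,-0.047,0,0,-0.332],
    [-0.148,0.076,-0.053,0,0,-0.372],
    [-0.157,0.081,-0.056,0,0,-0.396],
    [-0.16,0.083,-0.057,0,0,-0.404]
  ]
}}

```text
time: 29.85
tool_pos: [456.9, -29.8, 193.3]
tcp_rot: [-90.0, -24.9, -0.0]
ft_force: [0.8, 0.5, 1.0]
finger_gap: 85.3
```

```bash
python3 - <<'E'
from h import *
sent([-0.016, -0.079, -0.005, 0, 0, -0.032]);sent([-0.16, 0.083, -0.057, 0, 0, -0.404]);p,R=getc();print(p,R.apply([0,1,0]))
s=r.sense();print(s['tool_pos'],s['tcp_rot'],s['finger_gap'],s['ft_force'],s['joint_pos'])
m=r.camera_model('wrist');im=snap('wrist','w8')
json.dump({k:np.array(v).tolist() for k,v in m.items()},open('w8.json','w'))
for n in('dial','knob_grip'):
  for q in r.spot_point('wrist',n): print(n,q['conf'],q['position'])
a=np.radians(25);zd=np.array([-np.sin(a),0,np.cos(a)]);xd=np.array([np.cos(a),0,np.sin(a)]);yd=np.array([0,1,0])
d=np.array([524.86,-30,51]);im=im[:,:,::-1].copy()
def circ(h,rad,col):
    for t in np.linspace(0,6.28,80):
        u=proj('wrist',[d+h*zd+rad*(np.cos(t)*xd+np.sin(t)*yd)],m)[0];cv2.circle(im,tuple(np.int32(np.round(u))),0,col,-1)
circ(43,18,(0,0,255));circ(13,24,(0,255,0));circ(0,31,(255,0,0));circ(0,45,(255,0,0))
u=proj('wrist',[d+38*xd],m)[0];cv2.circle(im,tuple(np.int32(np.round(u))),2,(0,255,255),-1)
cv2.imwrite('pics/w8o.png',im)
E
```

```text
[458.11936775 -29.65882692 194.81536614] [ 4.22317051e-01  8.79407390e-05 -9.06448179e-01]
[456.85963109 -29.75036366 193.31873259] [-8.99843984e+01 -2.49164627e+01 -3.30378979e-02] 85.33679994193916 [0.75888803 0.46195442 1.01834113] [ -13.88438564  -32.59812085  134.10249923    7.14126654   54.43384199
 -106.7735887 ]
dial 0.87 [323.0, 243.4]
knob_grip 0.6 [320.9, 259.1]
```

View pics/w8o.png

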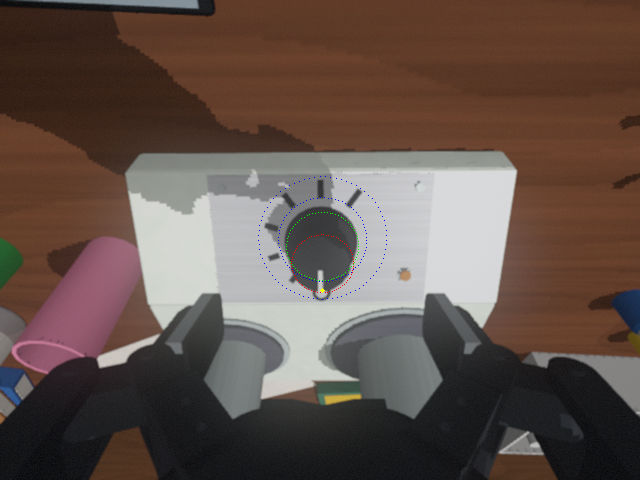

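```bash
python3 - <<'E'
from h import *
s=r.sense();print(s['tool_pos'],s['tcp_rot'])
im=cv2.imread('pics/w8o.png');cv2.imwrite('pics/w8z.png',cv2.resize(im[160:310,240:400],None,fx=4,fy=4,interpolation=cv2.INTER_NEAREST))
p,R=getc()
print(E(s['tcp_rot']).apply([0,1,0]))
E
```

```text
[458.11278371 -29.69404214 194.77575309] [-9.00002282e+01 -2.49752657e+01 -4.35001753e-03]
[ 4.22226973e-01 -3.60393644e-05 -9.06490145e-01]
```

View pics/w8z.png

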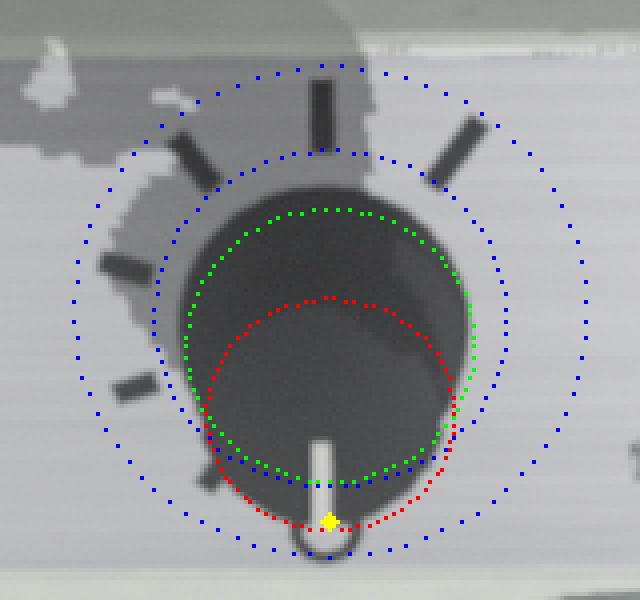

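```bash
cat > ov.py <<'E'
from h import *
import sys
f=sys.argv[1]; d=np.array([float(v) for v in sys.argv[2].split(',')]); 
m=r.camera_model('wrist');im=snap('wrist',f)
a=np.radians(25);zd=np.array([-np.sin(a),0,np.cos(a)]);xd=np.array([np.cos(a),0,np.sin(a)]);yd=np.array([0,1,0])
im=im[:,:,::-1].copy()
im=cv2.resize(im[160:310,240:400],None,fx=4,fy=4,interpolation=cv2.INTER_NEAREST)
def pt(P): 
    u=(proj('wrist',[P],m)[0]-[240,160]+0.5)*4-0.5; return tuple(np.int32(np.round(u)))
def circ(h,rad,col):
    for t in np.linspace(0,6.28,80): cv2.circle(im,pt(d+h*zd+rad*(np.cos(t)*xd+np.sin(t)*yd)),1,col,-1)
circ(43,18,(0,0,255));circ(17 if len(sys.argv)>3 else 13,24,(0,255,0));circ(0,31,(255,0,0))
cv2.circle(im,pt(d+38*xd),4,(0,255,255),1)
for k in range(1,7):
    t=np.radians(36*k); 
    for rr in (31,45): cv2.circle(im,pt(d+rr*(np.cos(t)*xd-np.sin(t)*yd)),2,(0,255,255),-1)
cv2.imwrite('pics/'+f+'z.png',im)
E
python3 ov.py w9 524.9,-30.5,51
```

```text
(no output)
```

View pics/w9z.png

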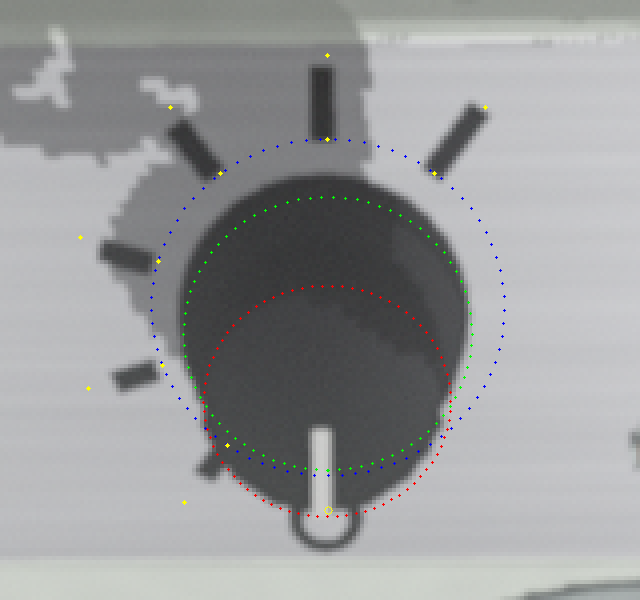

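```bash
python3 - <<'E'
from h import *
a=np.radians(25);zd=np.array([-np.sin(a),0,np.cos(a)]);d=np.array([524.9,-31.2,51])
Rt=E([-90,0,0])*Ro.from_rotvec([0,0,-a])
plan([(d+91*zd,Rt)],[10])
E
```

```text
max step mm 9.0
[[0.0, 0.002, 0.0, 0.0, 0.0, 0.0], [0.0, 0.007, 0.0, 0.0, 0.0, 0.0], [0.0, 0.016, 0.0, 0.0, 0.0, 0.0], [0.0, 0.025, -0.001, 0.0, 0.0, 0.0], [0.0, 0.034, -0.001, 0.0, 0.0, 0.0], [0.0, 0.043, -0.001, 0.0, 0.0, 0.0], [0.0, 0.052, -0.001, 0.0, 0.0, 0.0], [0.0, 0.06, -0.001, 0.0, 0.0, 0.0], [0.0, 0.066, -0.002, 0.0, 0.0, 0.0], [0.0, 0.068, -0.002, 0.0, 0.0, 0.0]]
```

{"fn": "arm_command", "kwargs": {
  "increments": [
    [0,0.002,0,0,0,0],
    [0,0.007,0,0,0,0],
    [0,0.016,0,0,0,0],
    [0,0.025,-0.001,0,0,0],
    [0,0.034,-0.001,0,0,0],
    [0,0.043,-0.001,0,0,0],
    [0,0.052,-0.001,0,0,0],
    [0,0.06,-0.001,0,0,0],
    [0,0.066,-0.0015,0,0,0],
    [0,0.068,-0.0015,0,0,0]
  ]
}}

```text
time: 31.3
tool_pos: [486.8, -31.1, 132.7]
tcp_rot: [-90.0, -24.9, 0.0]
ft_force: [0.3, -0.5, -0.9]
finger_gap: 85.1
```

{"fn": "arm_command", "kwargs": {
  "increments": [
    [0,0,0,0,0,0],
    [0,0,0,0,0,0],
    [0,0,0,0,0,0],
    [0,0,0,0,0,0],
    [0,0,0,0,0,0],
    [0,0,0,0,0,0],
    [0,0,0,0,0,0],
    [0,0,0,0,0,0],
    [0,0,0,0,0,0],
    [0,0,0,0,0,0]
  ],
  "jaw": 1,
  "force": 80
}}

```text
time: 32.55
tool_pos: [487.0, -31.3, 133.8]
tcp_rot: [-90.0, -25.0, 0.0]
ft_force: [-5.8, -1.0, 5.3]
finger_gap: 33.9
```

```bash
python3 - <<'E'
from h import *
sent([0,.068,-.0015,0,0,0]);p,R=getc();print(p)
s=r.sense();print(s['tool_pos'],s['tcp_rot'],s['finger_gap'],s['ft_force'],s['wrist_torque'],s['joint_pos'])
print('tool-frame err',R.inv().apply(s['tool_pos']-p),'F tool',R.inv().apply(s['ft_force']))
snap('wrist','w10')
E
```

```text
[486.8372396  -31.15284692 133.17689   ]
[486.98031934 -31.28772379 133.80699254] [-9.00209330e+01 -2.50088959e+01  2.38149782e-02] 33.9128714736884 [-5.78245557 -0.9912683   5.30408527] [-0.06362891  0.62537779 -0.06561829] [ -12.9799073   -20.32546556  132.46412336    7.88642654   43.68553447
 -107.54031376]
tool-frame err [ 0.39577196 -0.51074214 -0.13490666] F tool [-3.0016776  -7.24999519 -0.99006417]
```

View pics/w10.png

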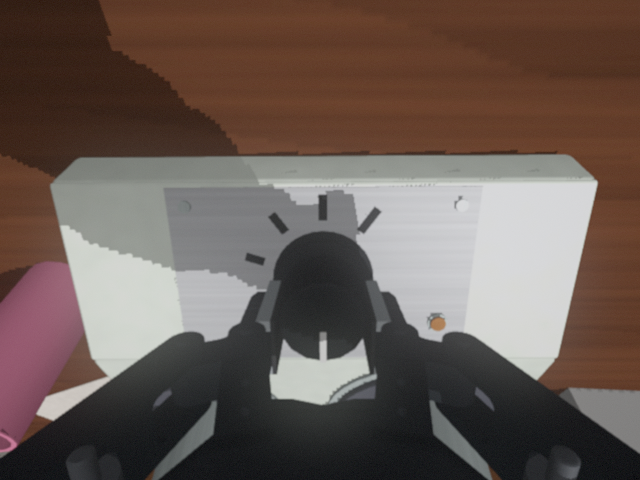

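{"fn": "arm_command", "kwargs": {
  "increments": [
    [0,0.001,0,0,0,0],
    [0,0.002,0,0,0,0],
    [0,0.003,0,0,0,0],
    [0,0.004,0,0,0,0],
    [0,0.005,0,0,0,0],
    [0,0.006,0,0,0,0],
    [0,0.007,0,0,0,0],
    [0,0.008,0,0,0,0],
    [0,0.009,0,0,0,0],
    [0,0.009,0,0,0,0]
  ]
}}

```text
time: 33.85
tool_pos: [490.7, -31.3, 127.4]
tcp_rot: [-90.0, -24.9, 0.1]
ft_force: [-38.6, 1.5, 41.6]
finger_gap: 34.1
```

```bash
python3 - <<'E'
from h import *
sent([0,.009,0,0,0,0]);p,R=getc();print(p)
s=r.sense()
print('tool-frame err',R.inv().apply(s['tool_pos']-p),'F tool',R.inv().apply(s['ft_force']),'T',R.inv().apply(s['wrist_torque']))
E
```

```text
[490.63809306 -31.15205545 125.0188564 ]
tool-frame err [ 1.06687135 -2.1381768  -0.19142376] F tool [-17.47239585 -53.98863569   1.47880888] T [0.13803566 0.00706268 3.33307793]
```

{"fn": "arm_command", "kwargs": {
  "increments": [
    [0,-0.0005,0,0,0.05,0],
    [0,-0.001,0,0,0.15,0],
    [0,-0.001,0,0,0.28,0],
    [0,-0.001,0,0,0.42,0],
    [0,-0.001,0,0,0.56,0],
    [0,-0.001,0,0,0.7,0],
    [0,-0.001,0,0,0.84,0],
    [0,-0.001,0,0,0.96,0],
    [0,-0.001,0,0,1.02,0],
    [0,-0.001,0,0,1.02,0]
  ]
}}

```text
time: 35.1
tool_pos: [489.8, -32.3, 127.2]
tcp_rot: [-68.5, -12.8, -60.9]
ft_force: [-29.7, -7.5, 31.2]
finger_gap: 34.1
```

```bash
python3 - <<'E'
from h import *
sent([0,-.001,0,0,1.02,0]);p,R=getc();print(p)
s=r.sense()
print(s['tcp_rot'],R.as_euler('xyz',degrees=True),s['joint_pos'],s['finger_gap'])
print('tool-frame err',R.inv().apply(s['tool_pos']-p),'F tool',R.inv().apply(s['ft_force']),'T',R.inv().apply(s['wrist_torque']))
snap('wrist','w11');snap('side','side11')
im=cv2.imread('pics/side11.png'); cv2.imwrite('pics/side11z.png',cv2.resize(im[160:320,280:480],None,fx=4,fy=3.75))
E
```

```text
[490.21577601 -31.15214339 125.92530457]
[-68.47254179 -12.81893037 -60.89529786] [-68.34693175 -12.76932379 -60.88155633] [-12.94362624 -18.90048058 132.15361972   7.84652521  42.65401089
 -49.13604661] 34.0546097423537
tool-frame err [ 1.05411702 -1.31908965 -0.47829299] F tool [ -0.75812892 -40.83326494 -15.62090567] T [-2.87542952  0.13386268  0.18461638]
```

View pics/w11.png

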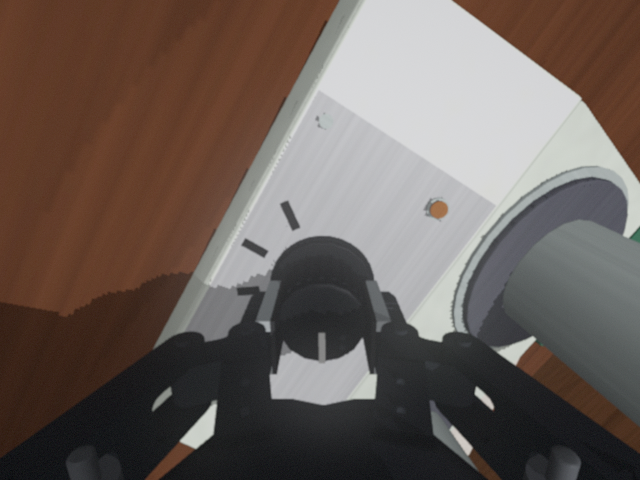

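The pointer still sits straight at (322,345), between the pads, so the knob turned with the gripper. I'll finish the turn while easing the push.

{"fn": "arm_command", "kwargs": {
  "increments": [
    [0,-0.001,0,0,0.06,0],
    [0,-0.002,0,0,0.2,0],
    [0,-0.003,0,0,0.37,0],
    [0,-0.004,0,0,0.54,0],
    [0,-0.005,0,0,0.71,0],
    [0,-0.006,0,0,0.88,0],
    [0,-0.007,0,0,1.05,0],
    [0,-0.008,0,0,1.22,0],
    [0,-0.008,0,0,1.38,0],
    [0,-0.008,0,0,1.49,0]
  ]
}}

```text
time: 36.45
tool_pos: [485.4, -31.9, 132.2]
tcp_rot: [-74.8, 19.8, -141.4]
ft_force: [-13.6, -6.7, 7.4]
finger_gap: 33.7
```

{"fn": "arm_command", "kwargs": {
  "increments": [
    [0,0,0,0,0.01,0],
    [0,0,0,0,0.01,0],
    [0,0,0,0,0.01,0],
    [0,0,0,0,0.01,0],
    [0,0,0,0,0.01,0],
    [0,0,0,0,0.01,0],
    [0,0,0,0,0.01,0],
    [0,0,0,0,0.01,0],
    [0,0,0,0,0.01,0],
    [0,0,0,0,0.01,0]
  ]
}}

```text
time: 37.7
tool_pos: [485.4, -31.9, 132.3]
tcp_rot: [-74.9, 19.9, -141.7]
ft_force: [-13.1, -7.1, 6.0]
finger_gap: 33.6
```

```bash
python3 - <<'E'
from h import *
sent([0,-.008,0,0,1.49,0]);sent([0,0,0,0,.01,0]);p,R=getc();print(p)
s=r.sense()
print(s['tcp_rot'],R.as_euler('xyz',degrees=True),s['joint_pos'],s['finger_gap'])
print('tool-frame err',R.inv().apply(s['tool_pos']-p),'F tool',R.inv().apply(s['ft_force']),'T',R.inv().apply(s['wrist_torque']))
snap('wrist','w12')
E
```

```text
[486.8372396  -31.15284692 133.17689   ]
[ -74.89676943   19.86146387 -141.69930397] [ -74.82050731   20.07949042 -141.67069209] [-13.04876801 -20.3008369  132.56636902   7.76018581  43.78358354
  36.84158797] 33.55489085934565
tool-frame err [ 1.82808625  0.22154443 -0.37277209] F tool [ 11.7303116  -10.95700126   0.27224848] T [-0.04118171 -0.03497437 -2.10051119]
```

View pics/w12.png

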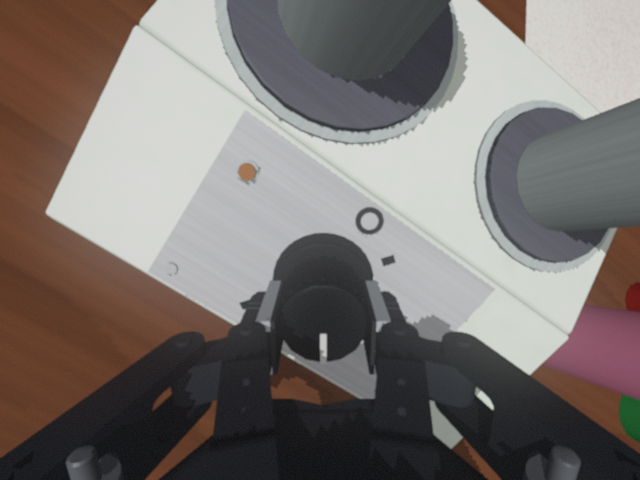

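{"fn": "arm_command", "kwargs": {
  "increments": [
    [0,-0.001,0,0,0,0],
    [0,-0.001,0,0,0,0],
    [0,-0.001,0,0,0,0],
    [0,-0.001,0,0,0,0],
    [0,-0.001,0,0,0,0],
    [0,-0.001,0,0,0,0],
    [0,-0.001,0,0,0,0],
    [0,-0.001,0,0,0,0],
    [0,-0.002,0,0,0,0],
    [0,-0.005,0,0,0,0]
  ],
  "jaw": -1
}}

```text
time: 39.0
tool_pos: [484.6, -31.1, 137.7]
tcp_rot: [-74.8, 20.1, -141.7]
ft_force: [0.2, -0.5, -0.1]
finger_gap: 85.4
```

{"fn": "arm_command", "kwargs": {
  "increments": [
    [0,-0.006,0,0,0,0],
    [0,-0.016,0,0,0,0],
    [0,-0.03,0,0,0,0],
    [0,-0.044,0,0,0,0],
    [0,-0.058,0,0,0,0],
    [0,-0.072,0,0,0,0],
    [0,-0.086,0,0,0,0],
    [0,-0.1,0,0,0,0],
    [0,-0.108,0,0,0,0],
    [0,-0.11,0,0,0,0]
  ]
}}

```text
time: 40.25
tool_pos: [438.4, -31.3, 238.3]
tcp_rot: [-74.7, 20.1, -141.7]
ft_force: [-0.2, -0.7, -0.6]
finger_gap: 85.3
```

```bash
python3 - <<'E'
from h import *
sent([0,-.005,0,0,0,0]);sent([0,-.11,0,0,0,0]);p,R=getc();print(p)
s=r.sense();print(s['tool_pos'],s['finger_gap'],s['ft_force'],s['joint_pos'])
snap('wrist','w13');snap('side','side13');snap('top','top13')
im=cv2.imread('pics/side13.png'); cv2.imwrite('pics/side13z.png',cv2.resize(im[160:320,280:480],None,fx=4,fy=3.75,interpolation=cv2.INTER_CUBIC))
E
```

```text
[438.27077868 -31.1629601  237.41843053]
[438.3759956  -31.25616986 238.32277721] 85.31528800826322 [-0.16189827 -0.67859482 -0.57171794] [-14.97802207 -39.75430448 133.63007711   7.1042092   61.98556985
  37.39905937]
```

View pics/w13.png

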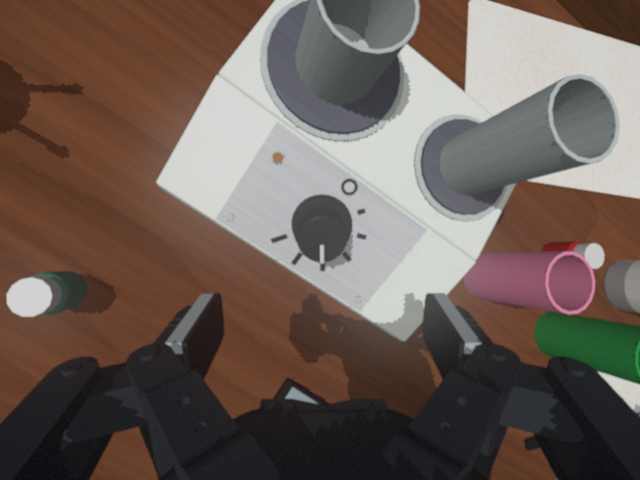

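View pics/side13z.png

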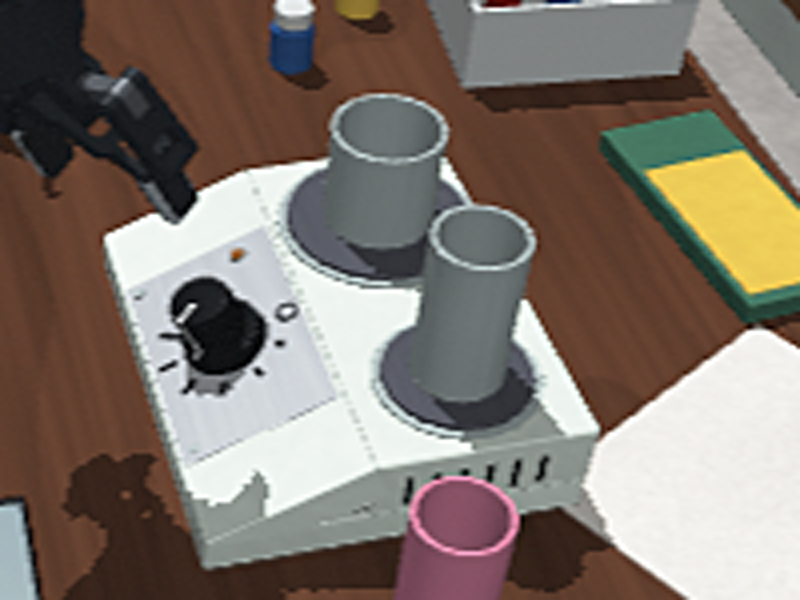

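In the wrist view the pointer (322,254) lines up with the fourth bar (322,263). Both pots stand on their plates. I'll check this with numbers before handing in.

```bash
python3 - <<'E'
from h import *
m=r.camera_model('wrist');im=r.snapshot('wrist')[:,:,::-1].copy()
cv2.imwrite('pics/w14z.png',cv2.resize(im[170:290,250:400],None,fx=5,fy=5,interpolation=cv2.INTER_CUBIC))
a=np.radians(25);zd=np.array([-np.sin(a),0,np.cos(a)]);xd=np.array([np.cos(a),0,np.sin(a)]);yd=np.array([0,1,0]);d=np.array([524.9,-31.2,51])
g=cv2.cvtColor(im,cv2.COLOR_BGR2GRAY);roi=np.zeros_like(g);roi[238:262,312:332]=1
# pointer: bright pixels on knob top
ys,xs=np.nonzero((g>140)&(roi>0)); 
def onplane(uv,h):
    o,v=ray('wrist',uv,m);t=(d+h*zd-o)@zd/(v@zd);P=o+v*t-d;return np.array([P@xd,-P@yd])
pp=np.array([onplane((x,y),43) for x,y in zip(xs,ys)]);print(len(pp),pp.mean(0))
vx,vy,x0,y0=cv2.fitLine(pp.astype(np.float32),cv2.DIST_L2,0,.01,.01).ravel()
print('pointer dir angle cw deg',np.degrees(np.arctan2(vy,vx))%180,'want 144; by mean', np.degrees(np.arctan2(*pp.mean(0)[::-1])), 'radius',np.linalg.norm(pp.mean(0)))
for h in(36,43): print(h,'mean radius along dir', onplane((xs.mean(),ys.mean()),h))
r.snapshot('top');r.snapshot('side')
for c in('top','side','wrist'):
  for n in('wide_pot','narrow_pot'):
    for q in r.spot_point(c,n):
      P=onz(c,q['position'],78,m if c=='wrist' else None)
      if P[0]>600 and -150<P[1]<80: print(c,n,round(q['conf'],2),np.round(P[:2],1))
E
python3 - <<'E'
from h import *
im=cv2.imread('pics/top13.png');cv2.imwrite('pics/top13z.png',cv2.resize(im[140:350,160:500],None,fx=2.2,fy=2.2))
E
```

```text
78 [-9.41576074  5.88244686]
pointer dir angle cw deg 158.77765 want 144; by mean 148.00513565868235 radius 11.102239928621028
36 mean radius along dir [-11.5376328    7.36425327]
43 mean radius along dir [-9.39680004  5.87401915]
top wide_pot 0.81 [627.1  33.6]
top narrow_pot 0.67 [641.1 -99.6]
side wide_pot 0.74 [628.6  33.8]
side narrow_pot 0.77 [ 631.9 -110.3]
wrist wide_pot 0.64 [633.   34.9]
wrist narrow_pot 0.78 [ 634.7 -105.5]
```

View pics/w14z.png

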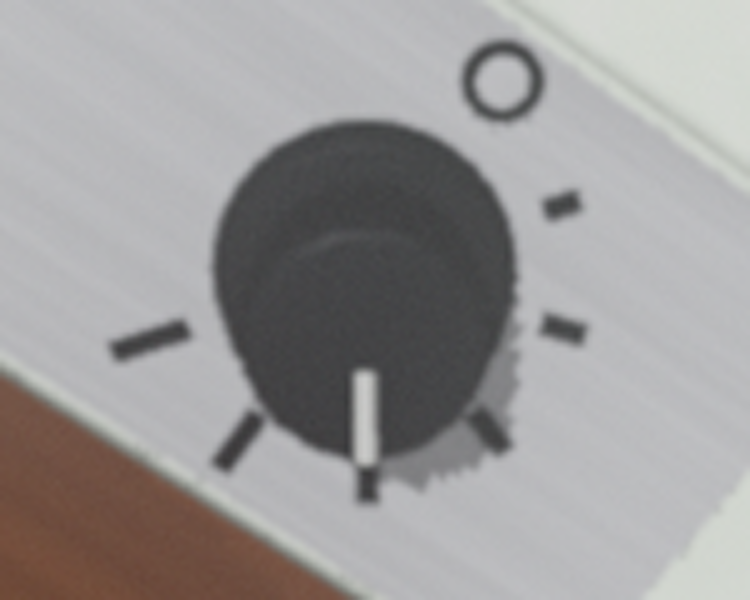

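View pics/top13z.png

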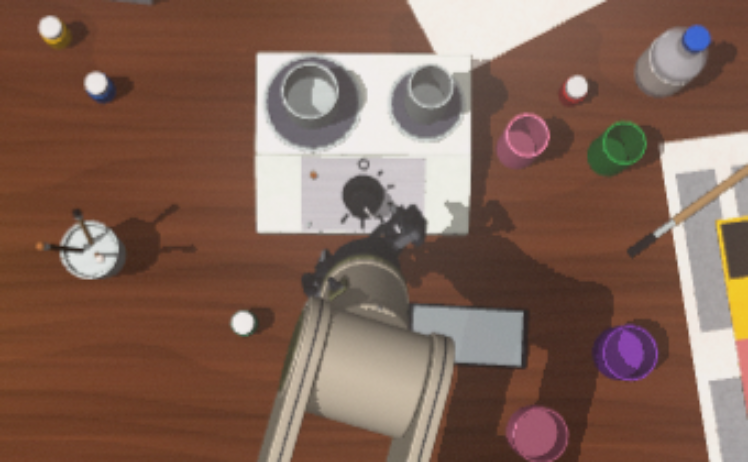

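```bash
python3 - <<'E'
from h import *
m=r.camera_model('wrist')
a=np.radians(25);zd=np.array([-np.sin(a),0,np.cos(a)]);xd=np.array([np.cos(a),0,np.sin(a)]);yd=np.array([0,1,0]);d=np.array([524.9,-31.2,51])
for h in(43,36):
    u=proj('wrist',[d+h*zd+18*(np.cos(t)*xd+np.sin(t)*yd) for t in np.linspace(0,6.28,100)],m);u=(u-[250,170])*5
    print(h,'zoom rows',u[:,1].min(),u[:,1].max(),'cols',u[:,0].min(),u[:,0].max())
u=(proj('wrist',[d+38*xd],m)-[250,170])*5;print('ring',u,'seen 503,81')
# pointer angle: end points in zoom
def onp(z,h):
    o,v=ray('wrist',(z[0]/5+250-.4,z[1]/5+170-.4),m);t=(d+h*zd-o)@zd/(v@zd);P=o+v*t-d;return np.array([P@xd,-P@yd])
v=onp((366,455),43)-onp((365,372),43);print('pointer deg',np.degrees(np.arctan2(v[1],v[0])))
v=onp((367,500),0)-onp((366,468),0);print('bar4 deg',np.degrees(np.arctan2(v[1],v[0])))
E
```

```text
43 zoom rows 223.3482857216984 462.82767305159297 cols 236.49380768684836 488.21721173926477
36 zoom rows 211.6179144098652 445.33357724629724 cols 239.93418929864958 484.9528676990755
ring [[499.34752004  81.64776372]] seen 503,81
pointer deg 143.81588341940187
bar4 deg 142.7941889106238
```

```bash
python3 - <<'E'
from h import *
print(r.hand_in(), r.sense()['time'])
E
```

```text
the job is handed in; nothing more can be done
the job is handed in; nothing more can be done
```

The job is done and handed in, at about 41 s of the 72 s allowed. No verdict was reported.

**What I did:**
- I lifted the narrow pot out of the wide one and set it on the smaller plate. The wide pot went onto the larger plate. Both were lowered the last few millimetres slowly, with 3–8 N of contact on touching down.
- I gripped the knob at 80 N, pushed it fully in (about 7 mm) and turned it 2.52 rad clockwise. I eased it back out, released it and backed the arm off.

**What the last checks showed:**
- **Knob angle:** the pointer measured 143.8°, against 144° for setting 4, and it lines up with the fourth bar.
- **Knob height:** its top edge matched the sprung-out position to within a pixel.
- **Pots:** both look upright on their plates in the last pictures. My placing estimate puts each within about 3 mm of its plate's centre. The networks' readings differed by up to about 10 mm, within the 16 and 22 mm allowed.
- **Everything else:** none of the other things showed any sign of having moved. I checked this by eye only.

**What disagreed:** the first automatic line fit to the pointer gave 158.8°, probably because it picked up bright panel pixels. I read the ends of the pointer by hand instead to get the 143.8°.

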